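Stack the standoff on a sloped panel stud

ROBOT

A 6-joint arm with a two-finger parallel gripper is mounted at the origin on the work surface. World frame = base frame: x ahead of the robot, y to its left, z up, the work surface at z = 0. Lengths are in m, angles in rad, forces in N, time in s.
With the tool pointing down it reaches from about 0.375 to 0.9 m from the base axis. Payload 3.1 kg.
Tool frame: the origin (TCP) lies at the very end of the fingers, on their centre line; the grasp point (between the pads) lies 19 mm behind it (manip.grasp_offset is the distance from the TCP to the grasp point, in m); y points along the fingers, z is the direction in which the jaws open and shut, and the axes are right-handed (so a half turn about y gives the same grasp; the last joint's range is limited). The gripper opens to 85 mm and grips with 20 to 120 N. Pads are 22 mm wide; open, the fingers measure 114 mm over their backs; the gripper's body (76 mm by 85 mm) begins 54 mm behind the grasp point. The pads swing forward as they close: fully open they stand 13 mm farther back than shut.
Start: joints at [1.083, 0.527, 1.433, -0, 1.181, -0.178], TCP at [0.19, 0.595, 0.231] pointing down, gripper open.
Joint ranges: [-3.08, 3.08], [-0.75, 2.2], [0.22, 2.44], [-1.43, 4.57], [0, 2.65], [-2.85, 2.85]. Speed limits (rad/s): [2.79, 2.79, 3.14, 3.14, 3.14, 3.14].

INTERFACE

Orientations are given as a unit quaternion [x, y, z, w].
In Python, from station import manip gives the robot as it stands.
- The arm moves only by the tool apply_moves, never from a script. Its argument "motion" is a list of rows, each a list of 5 numbers: the finger opening in mm, from 0 to 85.4, then the shift along the tool's x, y, z in units of 30 mm (1.0 is 30 mm), then the turn about the tool's y in units of 10 degrees (1.0 is 10 degrees). In form: [[fingers, x, y, z, twist], ...]. A call has 1 to 12 rows; each row is the pose to reach, as a shift and turn from the pose commanded when the call began, along the tool's axes at that moment; what a row does not reach only later rows make up. A row lasts 1/8 s, in which the tool goes at most 62.5 mm and 10.7 degrees, less where a joint would pass 70% of its speed; a pose out of reach is approached as far as the arm can. A call with a gripper value outside its range is refused whole. The fingers move at their own pace and stop on an object; "squeeze" is the grip in N (left out, the last holds). Time passes only in rows, so rows that repeat a pose let the fingers close. It gives the time, the measured TCP pose, the force and the opening at its end, in the units of the state.
- manip.sense(): the state, without advancing time (a new reading comes with each control period).
- manip.snapshot(name): name is "scene" or "top"; returns the picture (420x560x3 uint8, red, green, blue); there is no depth.
- manip.get_calibration(name): a dict with "intrinsics" (3x3 intrinsics, pixels), "dist_coeffs" ([k1, k2, p1, p2, k3] as OpenCV has them; the pictures are not rectified), "extrinsics" (4x4, takes a point from camera to world coordinates). Camera axes: x right, y up, looking along -z (the intrinsics and any distortion apply to the point x, -y, -z); pixel columns grow to the right and rows downward; lengths in m; the calibration is good to about 2 mm. A picture is of the moment at which its call begins. get_calibration takes no time and is no camera call.
- manip.sign_off(): hands the job in, once; it reports no verdict.
The state is a dict: "t": time; "q": joint angles; "qd": joint speeds; "tau": joint torques, N m; "tcp_pos": TCP position; "tool_rot": TCP orientation; "force": force on the tool from outside, world axes, zero at the start; "ft_torque": the same for the moment, N m; "finger_gap": opening from 0.0 (shut) to 1.0 (fully open).
Only numpy, scipy, OpenCV 4.12 (cv2) and the standard library are available. Lean on these libraries where they do the work, as an engineer would, in place of code of your own. Each camera call takes 0.05 s, during which the arm holds its last target.

TASK

On the bench lie a plain tube spacer, a wide flat washer and a flanged bushing. Thread them one after another onto the leaning stud of the sloped mounting plate, spacer first, then the washer, then the bushing with its flange down on the washer, each pushed fully home so that the stack sits without gaps, and let go of it. Leave the screwdriver, the circuit breaker and the bottle where they are.

Things in the scene. Friction and masses are not known exactly. Their poses are not given: they have to be found in the camera images.
- plate: Flat aluminium mounting plate of a fixed sloped stand, 230 mm up the slope (x) by 200 mm wide (y, level), 6 mm thick; origin at its centre, z = its normal, leaning 32 deg from vertical, roughly towards the robot. The stud stands at its centre. A 16 mm tall grey wire duct begins 85 mm down the slope from the stud, a 9 mm tall rail 80 mm up the slope. It never moves.
- stud_seat (a point): Seat of the stack: centre of the top face of the fixed round collar (26 mm across, 10 mm tall) at the foot of the stud. z points outward along the stud, 32 deg from vertical, x up the slope, y level. The plate's face is 10 mm below this point, so there is 10 mm of finger room around the collar.
- stud_tip (a point): Centre of the stud's tip, 64 mm from the seat along the stud; same axes as stud_seat. The steel stud is 12 mm in diameter, tapering over its last 5 mm to 7 mm.
- spacer_mid (a point): Centre (half-way up, on the axis) of the spacer: a loose plain aluminium tube, 34 mm outside diameter, clear bore about 17 mm, 24 mm tall, about 50 g, standing on end on the bench; z points along its bore. Either end may go down.
- washer_mid (a point): Centre of the washer: a loose thick flat steel ring, 46 mm outside diameter, clear bore about 17 mm, 8 mm thick, about 80 g, lying flat on the bench; z points along its bore. Either face may go down.
- bushing_mid (a point): Point on the axis half-way up a loose steel flanged bushing: 26 mm tall overall, clear bore about 17 mm, about 70 g. Flange 38 mm in diameter, 5 mm thick, at the bottom; above it a barrel of 27 mm outside diameter, 21 mm tall. It stands flange down on the bench; z runs along the bore from flange to barrel. Underside 13 mm below this point.
- bushing_top (a point): Centre of the barrel's open end of the bushing, 13 mm from bushing_mid along its z axis.
- driver: Bystander: a screwdriver lying on the bench. Origin at its underside.
- breaker: Bystander: a white circuit breaker, 70 x 36 x 79 mm, standing on the bench. Origin at the centre of its underside.
- cleaner: Bystander: a closed bottle, 60 mm in diameter, 160 mm tall, standing on the bench. Origin at the centre of its underside.
Things that resemble listed ones, but are neither listed nor needed, are in the scene too. Leave any black or red look-alike of the part that bears spacer_mid alone.

How it is judged:
By the outcome, as a careful person would: the job done as asked, in the order asked, and still so for the second after the job is handed in, with the robot touching nothing.
It also fails if it takes over 72 s, if anything falls off the work surface, if the arm or the gripper's body presses on something with over 40 N, if the wrist force passes 120 N, or if a joint passes its speed limit or range.

## Working session

There is one attempt and no reset: what is moved stays moved. The work goes in short steps, Python scripts to look and compute and a tool call to move; the robot and the scene stay as the last step left them, time stands still between calls to the robot, and variables do not carry over. Pictures are saved under pics/ and viewed, and the job is handed in when it is done.

Besides the shell and the picture viewer there is one more tool, called after "Call:" as name([rows], argument=value, ...), one row to a line, values as JSON. apply_moves: Moves the arm, as the interface text tells. Its arguments: {"type":"object","properties":{"motion":{"type":"array"},"squeeze":{"type":"number"}},"required":["motion"]}

```bash
ls; mkdir -p pics
python3 - <<'E'
from station import manip
import cv2,numpy as np
for n in ("scene","top"):
    im=manip.snapshot(n); cv2.imwrite(f"pics/{n}0.png",im[:,:,::-1]); 
    c=manip.get_calibration(n); print(n,c)
print(manip.sense(), manip.grasp_offset)
E
```

```text
pics
scene {'intrinsics': array([[501.32306669,   0.        , 282.3016804 ],
       [  0.        , 501.32306669, 220.79272359],
       [  0.        ,   0.        ,   1.        ]]), 'dist_coeffs': array([-0.14616275,  0.        ,  0.        ,  0.        ,  0.        ]), 'extrinsics': array([[ 0.86246016, -0.30073975,  0.40708485,  1.10771843],
       [ 0.50590819,  0.48871732, -0.71078287, -0.83180332],
       [ 0.01481125,  0.81896946,  0.57364592,  0.87972727],
       [ 0.        ,  0.        ,  0.        ,  1.        ]])}
top {'intrinsics': array([[485.74363624,   0.        , 276.79559496],
       [  0.        , 485.74363624, 208.42283549],
       [  0.        ,   0.        ,   1.        ]]), 'dist_coeffs': array([-0.13026226,  0.        ,  0.        ,  0.        ,  0.        ]), 'extrinsics': array([[-0.01686139,  0.99895609, -0.04245487,  0.53635553],
       [-0.99982825, -0.01717235, -0.00697037,  0.10647302],
       [-0.00769215,  0.04233005,  0.99907407,  1.3638735 ],
       [ 0.        ,  0.        ,  0.        ,  1.        ]])}
{'t': 0.1, 'q': array([ 1.08347125e+00,  5.28400756e-01,  1.43378238e+00, -7.95715087e-06,
        1.18143279e+00, -1.78496767e-01]), 'qd': array([-1.35909184e-03, -1.38461198e-03, -3.67220032e-04,  6.95519061e-05,
        1.34085960e-03,  1.28577290e-03]), 'tau': array([-2.17268780e-04, -4.43309212e+01, -1.78585660e+01, -2.46662630e-04,
        3.97230047e-03, -1.99040272e-05]), 'tcp_pos': array([0.18962304, 0.59484938, 0.23041195]), 'tool_rot': array([ 0.6993702 , -0.10898411,  0.10852149, -0.69801638]), 'force': array([-0.46654597, -0.87846416,  0.12922896]), 'ft_torque': array([-0.08023158,  0.03958056, -0.02339895]), 'finger_gap': 1.0002172871381143} 0.0187
```

View pics/scene0.png

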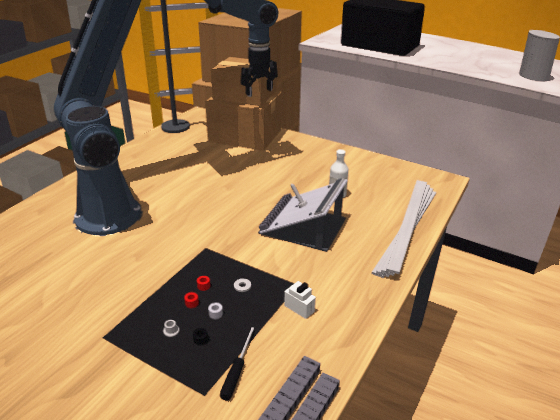

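View pics/top0.png

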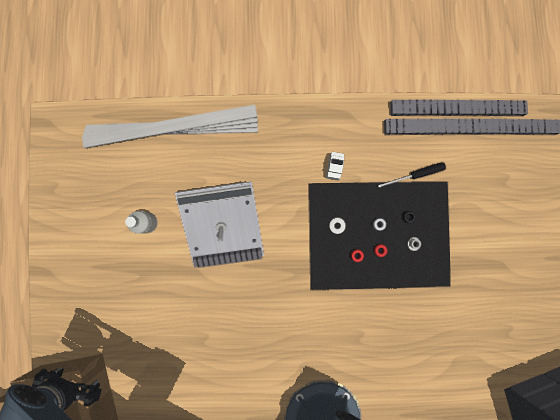

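The scene view shows the washer near (242,285), the aluminium spacer at (215,311), the bushing at (171,327) and the stud at (298,196). In the top view they are at (338,226), (380,225), (414,244) and (220,230). Next I enlarge these areas.

```bash
cat > h.py <<'E'
import cv2,numpy as np
from station import manip
from scipy.optimize import least_squares
def proj(n,P):
    c=manip.get_calibration(n);P=np.atleast_2d(P).astype(float)
    E=np.linalg.inv(c['extrinsics']);p=P@E[:3,:3].T+E[:3,3]
    p=p*[1,-1,-1]
    return cv2.projectPoints(p,np.zeros(3),np.zeros(3),c['intrinsics'],c['dist_coeffs'])[0].reshape(-1,2)
def ray(n,uv):
    c=manip.get_calibration(n)
    x=cv2.undistortPoints(np.array([[uv]],float),c['intrinsics'],c['dist_coeffs'])[0,0]
    d=c['extrinsics'][:3,:3]@np.array([x[0],-x[1],-1]);return c['extrinsics'][:3,3],d/np.linalg.norm(d)
def atz(n,uv,z):
    o,d=ray(n,uv);return o+d*(z-o[2])/d[2]
def tri(a,b):
    o1,d1=ray('scene',a);o2,d2=ray('top',b)
    A=np.stack([d1,-d2],1);s=np.linalg.lstsq(A,o2-o1,rcond=None)[0]
    p,q=o1+s[0]*d1,o2+s[1]*d2
    return (p+q)/2,np.linalg.norm(p-q)
def crop(im,x0,y0,w,h,k,name):
    c=cv2.resize(im[y0:y0+h,x0:x0+w,::-1],None,fx=k,fy=k,interpolation=cv2.INTER_CUBIC)
    for x in range((x0+9)//10*10,x0+w,10):
        cv2.line(c,(int((x-x0+.5)*k),0),(int((x-x0+.5)*k),6),(0,255,0),1); cv2.putText(c,str(x),(int((x-x0+.5)*k)-10,18),0,.35,(0,255,0),1)
    for y in range((y0+9)//10*10,y0+h,10):
        cv2.line(c,(0,int((y-y0+.5)*k)),(6,int((y-y0+.5)*k)),(0,255,0),1); cv2.putText(c,str(y),(8,int((y-y0+.5)*k)+4),0,.35,(0,255,0),1)
    cv2.imwrite(name,c)
E
python3 - <<'E'
import cv2
from h import crop
s=cv2.imread("pics/scene0.png")[:,:,::-1];t=cv2.imread("pics/top0.png")[:,:,::-1]
crop(s,155,270,110,80,7,"pics/c1.png")
crop(t,320,200,110,70,7,"pics/c2.png")
crop(s,250,145,110,110,5,"pics/c3.png")
crop(t,165,175,110,100,6,"pics/c4.png")
E
```

```text
(no output)
```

View pics/c1.png

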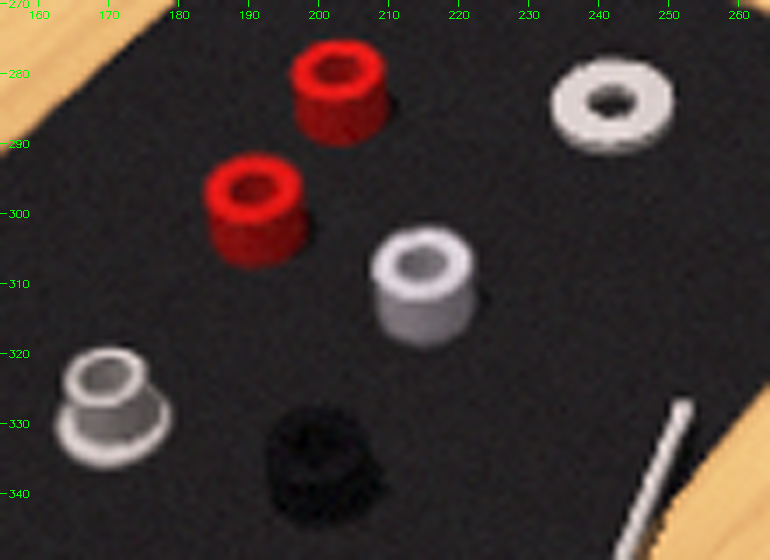

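View pics/c2.png

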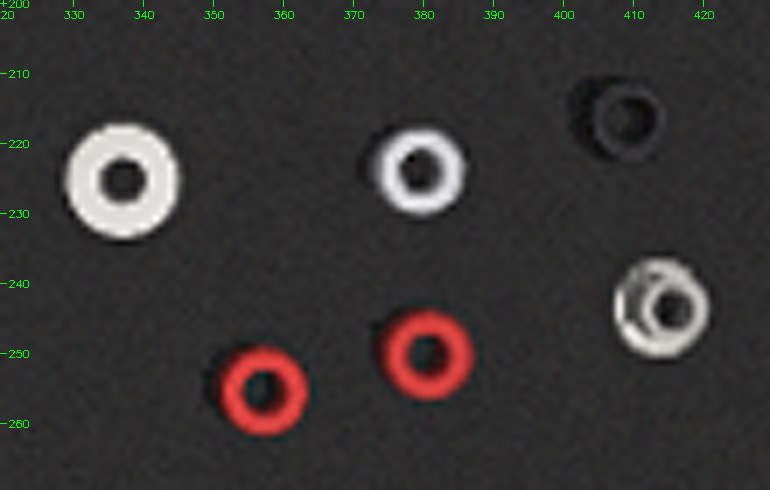

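View pics/c3.png

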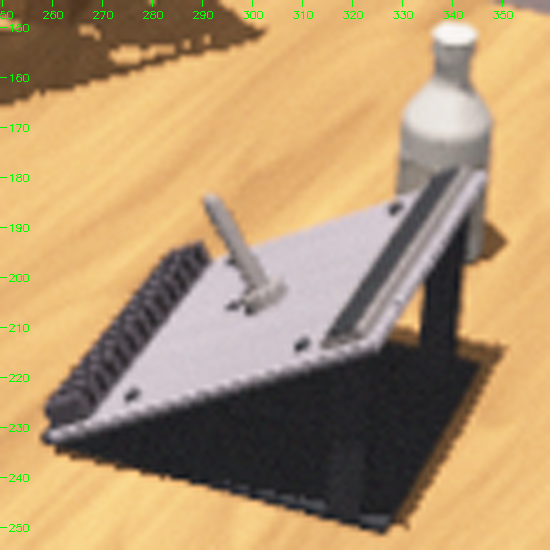

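View pics/c4.png

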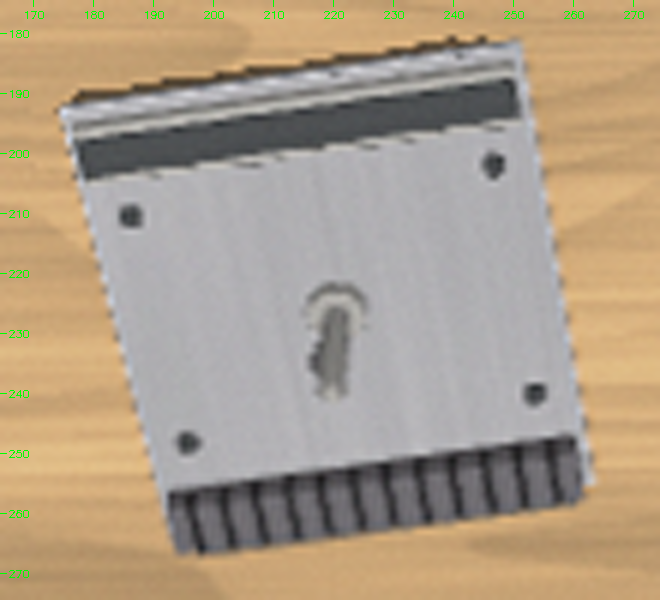

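```bash
cat >> h.py <<'E'
L=np.radians(32)
def stand(p):
    # seat position p[:3], yaw of upslope p[3]
    c,s=np.cos(p[3]),np.sin(p[3])
    x=np.array([c*np.cos(L),s*np.cos(L),np.sin(L)]);y=np.array([-s,c,0]);z=np.cross(x,y)
    return np.stack([x,y,z],1)
E
python3 - <<'E'
from h import *
for nm,a,b,z in [("washer",(241.6,283.6),(337.0,225.2),.008),("spacer",(214.6,307),(379.6,223.9),.024),("bush",(169.5,323),(415.4,243.3),.026)]:
    print(nm,atz('scene',a,z),atz('top',b,z),tri(a,b))
print("flange",atz('top',(414,243.4),.005))
print("tip",tri((291.5,184),(219.5,240)))
obs=[('scene',(325.5,213),(.115,-.1,-.01)),('scene',(259,231.5),(-.115,-.1,-.01)),('scene',(346,179.5),(.115,.1,-.01)),
('top',(175,192.5),(.115,.1,-.01)),('top',(251,181.5),(.115,-.1,-.01)),('top',(262.8,255),(-.115,-.1,-.01)),
('scene',(291.5,184),(0,0,.064)),('top',(219.5,240),(0,0,.064)),('scene',(302.5,202.5),(0,0,0)),('top',(220.3,226.7),(0,0,0))]
def f(p):
    R=stand(p);return np.concatenate([proj(n,R@np.array(l)+p[:3])[0]-uv for n,uv,l in obs])
r=least_squares(f,[.5,.25,.1,0],loss='soft_l1')
print(r.x);print(f(r.x).reshape(-1,2).round(1))
R=stand(r.x);print(R,r.x[:3]+R[:,2]*.064)
print("duct near edge z", r.x[:3]+R@np.array([-.085,0,.006]))
s=manip.sense()
from scipy.spatial.transform import Rotation as Ro
print(Ro.from_quat(s['tool_rot']).as_matrix())
E
```

```text
washer [ 0.54242024 -0.04965285  0.008     ] [ 0.5441842  -0.05142062  0.008     ] (array([ 0.54395351, -0.05132963,  0.01001125]), np.float64(0.0005225683834736115))
spacer [ 0.54442097 -0.16709294  0.024     ] [ 0.5455035 -0.1681313  0.024    ] (array([ 0.54536688, -0.16797069,  0.025225  ]), np.float64(0.00031196777470084445))
bush [ 0.4880782  -0.26636559  0.026     ] [ 0.48976453 -0.26704735  0.026     ] (array([ 0.48943402, -0.26699113,  0.02726708]), np.float64(0.0009387452308003203))
flange [ 0.48884081 -0.26888133  0.005     ]
tip (array([0.51071301, 0.26094831, 0.13803324]), np.float64(0.0008282835360629789))
[0.54434618 0.26562678 0.08345696 0.12100788]
[[-0.7  0.3]
 [-0.   0.7]
 [ 1.3 -0.6]
 [-1.2 -0.2]
 [ 0.2 -0.2]
 [ 0.6  0.1]
 [ 0.2 -0. ]
 [-0.1  0.2]
 [-0.5 -0. ]
 [-0.1  0.3]]
[[ 0.84184672 -0.12071278 -0.52604422]
 [ 0.10237024  0.99268748 -0.06396803]
 [ 0.52991926  0.          0.8480481 ]] [0.51067935 0.26153282 0.13773203]
duct near edge z [0.46963294 0.2565415  0.04350211]
[[ 9.52691104e-01 -9.40921431e-04  3.03938769e-01]
 [-3.03940022e-01 -1.79118816e-03  9.52689485e-01]
 [-3.51994427e-04 -9.99997953e-01 -1.99243271e-03]]
```

```bash
cat >> h.py <<'E'
from scipy.spatial.transform import Rotation as Ro
YAW=np.radians(96.9)
def go(target,turn=True):
    s=manip.sense();R=Ro.from_quat(s['tool_rot']).as_matrix()
    d=R.T@(np.array(target)-s['tcp_pos'])/.03
    yaw=np.arctan2(R[1,2],R[0,2]);tw=-(np.degrees(YAW-yaw))/10
    print(target,'-> xyz',d.round(3),'twist',round(tw,3))
def st():
    s=manip.sense();print(round(s['t'],2),'tcp',s['tcp_pos'].round(4),'F',s['force'].round(1),'gap',round(s['finger_gap']*85.4,1),'q',s['q'].round(2))
E
python3 -c "
from h import *
st();go([.545,-.1678,.2])"
```

```text
0.1 tcp [0.1896 0.5948 0.2304] F [-0.5 -0.9  0.1] gap 85.4 q [ 1.08  0.53  1.43 -0.    1.18 -0.18]
[0.545, -0.1678, 0.2] -> xyz [ 19.012   1.048 -20.616] twist -2.459
```

Call:
apply_moves([
  [60, 19.0, 1.05, -20.6, -2.46],
  [60, 19.0, 1.05, -20.6, -2.46],
  [60, 19.0, 1.05, -20.6, -2.46],
  [60, 19.0, 1.05, -20.6, -2.46],
  [60, 19.0, 1.05, -20.6, -2.46],
  [60, 19.0, 1.05, -20.6, -2.46],
  [60, 19.0, 1.05, -20.6, -2.46],
  [60, 19.0, 1.05, -20.6, -2.46],
  [60, 19.0, 1.05, -20.6, -2.46],
  [60, 19.0, 1.05, -20.6, -2.46],
  [60, 19.0, 1.05, -20.6, -2.46],
  [60, 19.0, 1.05, -20.6, -2.46],
], squeeze=20)

```text
t: 1.6
tcp_pos: [0.5059, -0.0836, 0.203]
tool_rot: [-0.706, -0.042, 0.042, 0.706]
force: [0.7, 0.1, 0.1]
finger_gap: 0.707
```

```bash
python3 -c "
from h import *
st();go([.545,-.1678,.2]);go([.545,-.1678,.06])"
```

```text
1.6 tcp [ 0.5059 -0.0836  0.203 ] F [0.7 0.1 0.1] gap 60.4 q [-0.38  0.42  1.74  0.    0.98 -2.07]
[0.545, -0.1678, 0.2] -> xyz [ 0.957  0.1   -2.943] twist -0.003
[0.545, -0.1678, 0.06] -> xyz [ 0.958  4.767 -2.945] twist -0.003
```

Call:
apply_moves([
  [60, 0.9, 1.0, -2.8, 0],
  [60, 0.9, 3.0, -2.8, 0],
  [60, 0.9, 3.0, -2.8, 0],
  [60, 0.9, 3.0, -2.8, 0],
])

```text
t: 2.1
tcp_pos: [0.5415, -0.161, 0.1126]
tool_rot: [-0.705, -0.042, 0.043, 0.707]
force: [0.2, 0.0, 0.6]
finger_gap: 0.702
```

```bash
python3 -c "
from h import *
st();go([.545,-.1678,.05])
crop(manip.snapshot('scene'),130,220,180,140,4,'pics/a1.png');crop(manip.snapshot('top'),320,180,110,80,6,'pics/a2.png')"
```

```text
2.1 tcp [ 0.5415 -0.161   0.1126] F [0.2 0.  0.6] gap 60.0 q [-0.49  0.61  1.69  0.    0.85 -2.18]
[0.545, -0.1678, 0.05] -> xyz [ 0.095  2.085 -0.245] twist -0.0
```

View pics/a1.png

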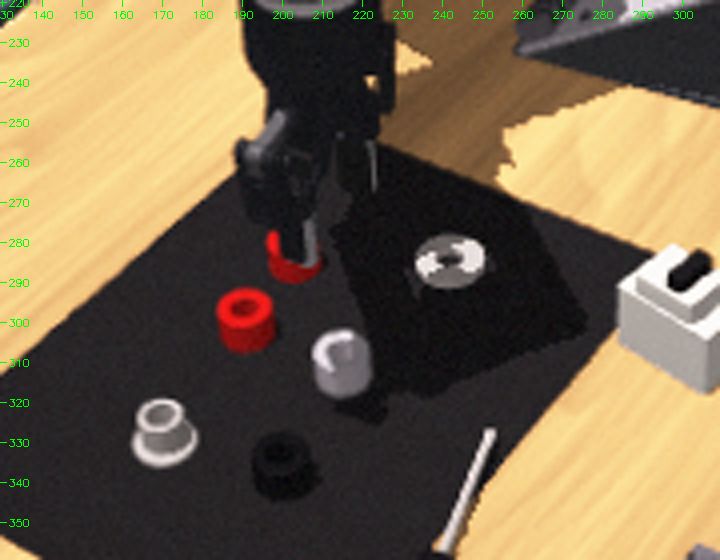

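View pics/a2.png

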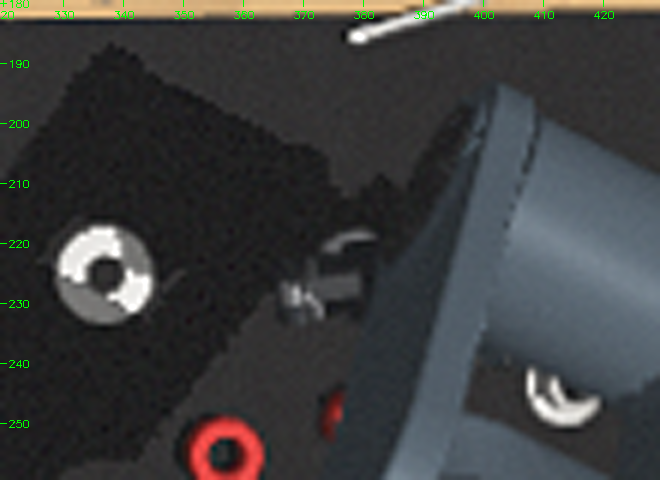

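Call:
apply_moves([
  [60, 0.03, 1.0, 0, 0],
  [60, 0.03, 2.0, 0, 0],
  [60, 0.03, 2.0, 0, 0],
  [60, 0.03, 2.0, 0, 0],
])

```text
t: 2.7
tcp_pos: [0.5444, -0.1614, 0.0553]
tool_rot: [0.706, 0.044, -0.042, -0.705]
force: [0.3, -1.0, 0.5]
finger_gap: 0.701
```

```bash
python3 -c "
from h import *
st();go([.545,-.1678,.0075])
crop(manip.snapshot('scene'),180,270,80,60,9,'pics/a3.png')"
```

```text
2.7 tcp [ 0.5444 -0.1614  0.0553] F [ 0.3 -1.   0.5] gap 59.9 q [-0.49  0.71  1.71  0.    0.72 -2.18]
[0.545, -0.1678, 0.0075] -> xyz [-0.011  1.595 -0.21 ] twist 0.007
```

View pics/a3.png

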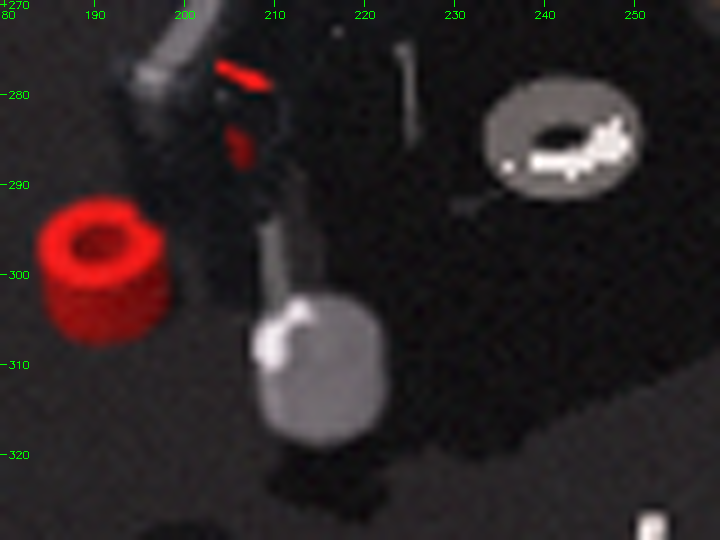

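Call:
apply_moves([
  [60, 0, 0.4, -0.21, 0],
  [60, 0, 1.0, -0.21, 0],
  [60, 0, 1.6, -0.21, 0],
  [60, 0, 1.6, -0.21, 0],
  [60, 0, 1.6, -0.21, 0],
  [28, 0, 1.6, -0.21, 0],
  [28, 0, 1.6, -0.21, 0],
  [28, 0, 1.6, -0.21, 0],
  [28, 0, 1.6, -0.21, 0],
  [28, 0, 1.6, -0.21, 0],
  [28, 0, 1.6, -0.21, 0],
], squeeze=25)

```text
t: 4.12
tcp_pos: [0.5444, -0.1679, 0.006]
tool_rot: [0.706, 0.043, -0.042, -0.706]
force: [-0.3, 1.1, 5.4]
finger_gap: 0.392
```

```bash
python3 -c "
from h import *
st();go([.545,-.1678,.1])"
```

```text
4.12 tcp [ 0.5444 -0.1679  0.006 ] F [-0.3  1.1  5.4] gap 33.5 q [-0.5   0.79  1.72  0.    0.63 -2.19]
[0.545, -0.1678, 0.1] -> xyz [ 2.300e-02 -3.134e+00  1.000e-03] twist 0.001
```

Call:
apply_moves([
  [28, 0, -2, 0, 0],
  [28, 0, -4, 0, 0],
  [28, 0, -6, 0, 0],
  [28, 0, -6, 0, 0],
  [28, -2.8, -6, 14, 0],
  [28, -2.8, -6, 14, 0],
  [28, -2.8, -6, 14, 0],
  [28, -2.8, -6, 14, 0],
  [28, -2.8, -6, 14, 0],
  [28, -2.8, -6, 14, 0],
  [28, -2.8, -6, 14, 0],
  [28, -2.8, -6, 14, 0],
])

```text
t: 5.62
tcp_pos: [0.4073, 0.2415, 0.1839]
tool_rot: [0.706, 0.044, -0.046, -0.706]
force: [-0.0, 0.4, -0.4]
finger_gap: 0.396
```

```bash
python3 -c "
from h import *
st();go([.5133,.2616,.17])"
```

```text
5.62 tcp [0.4073 0.2415 0.1839] F [-0.   0.4 -0.4] gap 33.8 q [ 0.3   0.4   1.85  0.    0.89 -1.4 ]
[0.5133, 0.2616, 0.17] -> xyz [3.591 0.449 0.218] twist 0.037
```

Call:
apply_moves([
  [28, 1.8, 0, 0.2, 0.04],
  [28, 3.6, 0, 0.2, 0.04],
  [28, 3.6, 0.4, 0.2, 0.04],
  [28, 3.6, 0.4, 0.2, 0.04],
  [28, 3.6, 0.4, 0.2, 0.04],
  [28, 3.6, 0.4, 0.2, 0.04],
])

```text
t: 6.38
tcp_pos: [0.5158, 0.2576, 0.1735]
tool_rot: [0.706, 0.04, -0.04, -0.706]
force: [-0.2, -0.1, -0.4]
finger_gap: 0.39
```

```bash
python3 -c "
from h import *
st();go([.5133,.2616,.156])
crop(manip.snapshot('scene'),260,150,80,70,8,'pics/b1.png');crop(manip.snapshot('top'),165,190,110,80,6,'pics/b2.png')"
```

```text
6.38 tcp [0.5158 0.2576 0.1735] F [-0.2 -0.1 -0.4] gap 33.3 q [ 0.27  0.54  1.61 -0.    0.99 -1.41]
[0.5133, 0.2616, 0.156] -> xyz [-0.068  0.585  0.141] twist -0.039
```

View pics/b1.png

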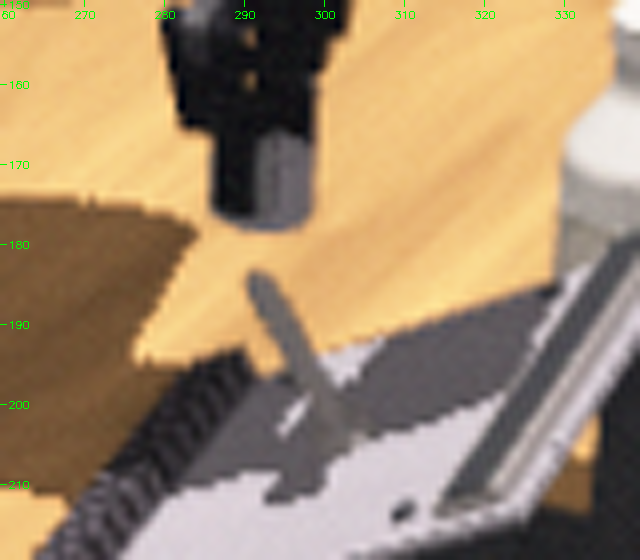

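View pics/b2.png

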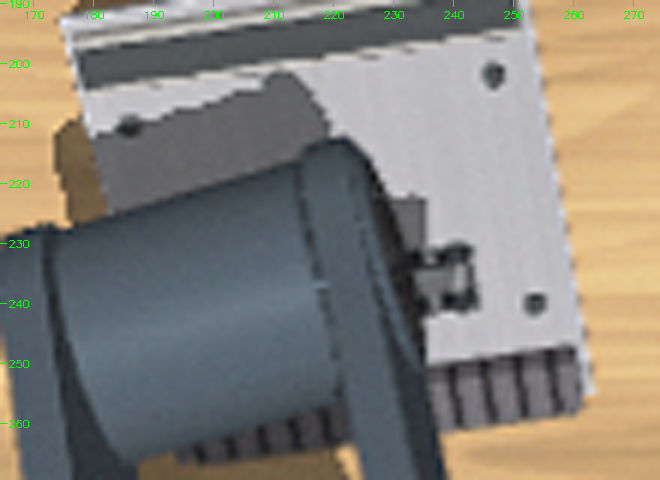

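```bash
python3 -c "
from h import *
p=np.array([.5164,.2576,.1675])
a=np.linspace(0,6.28,40);c=np.stack([np.cos(a)*.017,np.sin(a)*.017,0*a],1)
q=proj('scene',p+c);print('bottom circle x',q[:,0].min(),q[:,0].max(),'ymax',q[:,1].max())
q=proj('scene',p+c+[0,0,.024]);print(q[:,0].min(),q[:,0].max(),'ymin',q[:,1].min())
"
```

```text
bottom circle x 287.09103164998555 299.04078487699394 ymax 179.15706033845115
287.26204190178237 299.32339073234124 ymin 165.83871732662044
```

Run:
```python
from h import *
for a,b,z in [((241.6,283.6),(337.0,225.2),.008),((214.6,307),(379.6,223.9),.024),((169.5,323),(415.4,243.3),.026)]:
    print(np.array(a)-proj('scene',atz('top',b,z))[0])
obs=[('scene',(325.5,213),(.115,-.1,-.01)),('scene',(259,231.5),(-.115,-.1,-.01)),('scene',(346,179.5),(.115,.1,-.01)),
('top',(175,192.5),(.115,.1,-.01)),('top',(251,181.5),(.115,-.1,-.01)),('top',(262.8,255),(-.115,-.1,-.01)),
('scene',(291.5,184),(0,0,.064)),('top',(219.5,240),(0,0,.064)),('scene',(302.5,202.5),(0,0,0)),('top',(220.3,226.7),(0,0,0))]
for dv in (0,-.6,-.9):
  def f(p):
    R=stand(p);return np.concatenate([proj(n,R@np.array(l)+p[:3])[0]+(np.array([0,dv]) if n=='scene' else 0)-uv for n,uv,l in obs])
  r=least_squares(f,[.5,.25,.1,0],loss='soft_l1')
  R=stand(r.x);print(r.x.round(4),r.x[:3]+R[:,2]*.064,r.cost)
```

```text
[-0.18296476 -0.63670904]
[-0.10605372 -0.43016813]
[-0.36534511 -0.46743423]
[0.5443 0.2656 0.0835 0.121 ] [0.51067935 0.26153282 0.13773203] 2.314474639102797
[0.5444 0.2658 0.0814 0.1209] [0.51070967 0.26172262 0.13563457] 2.1475532322486828
[0.5444 0.2659 0.0803 0.1208] [0.510725   0.26181791 0.13458379] 2.072913843730142
```

```bash
python3 -c "
from h import *
go([.5133,.2618,.136])
"
```

```text
[0.5133, 0.2618, 0.136] -> xyz [-0.083  1.259  0.139] twist -0.038
```

Call:
apply_moves([
  [28, -0.08, 0.3, 0.14, -0.04],
  [28, -0.08, 0.6, 0.14, -0.04],
  [28, -0.08, 0.8, 0.14, -0.04],
  [28, -0.08, 0.95, 0.14, -0.04],
  [28, -0.08, 0.95, 0.14, -0.04],
])

```text
t: 7.1
tcp_pos: [0.5136, 0.2617, 0.1443]
tool_rot: [0.706, 0.042, -0.043, -0.706]
force: [-0.1, 0.4, 0.0]
finger_gap: 0.394
```

```bash
python3 -c "
from h import *
st();go([.5133,.2618,.136])
crop(manip.snapshot('scene'),260,150,80,70,8,'pics/b3.png')"
```

```text
7.1 tcp [0.5136 0.2617 0.1443] F [-0.1  0.4  0. ] gap 33.7 q [ 0.28  0.58  1.64 -0.    0.93 -1.41]
[0.5133, 0.2618, 0.136] -> xyz [-0.009  0.276  0.004] twist 0.0
```

View pics/b3.png

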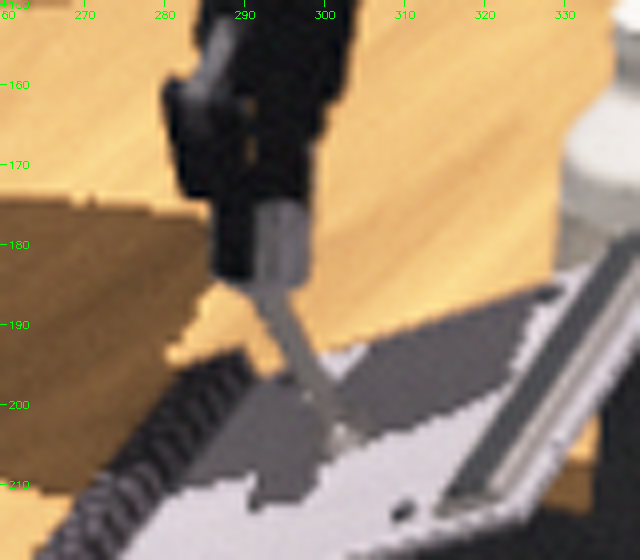

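Call:
apply_moves([
  [28, 0, 0.07, 0, 0],
  [28, 0, 0.14, 0, 0],
  [28, 0, 0.2, 0, 0],
  [28, 0, 0.27, 0, 0],
  [28, 0, 0.27, 0, 0],
])

```text
t: 7.78
tcp_pos: [0.5137, 0.2618, 0.1365]
tool_rot: [0.706, 0.042, -0.043, -0.706]
force: [0.7, 0.5, -1.0]
finger_gap: 0.391
```

```bash
python3 -c "
from h import *
st()
crop(manip.snapshot('scene'),260,150,80,70,8,'pics/b4.png')"
```

```text
7.78 tcp [0.5137 0.2618 0.1365] F [ 0.7  0.5 -1. ] gap 33.4 q [ 0.28  0.59  1.64 -0.    0.91 -1.41]
```

View pics/b4.png

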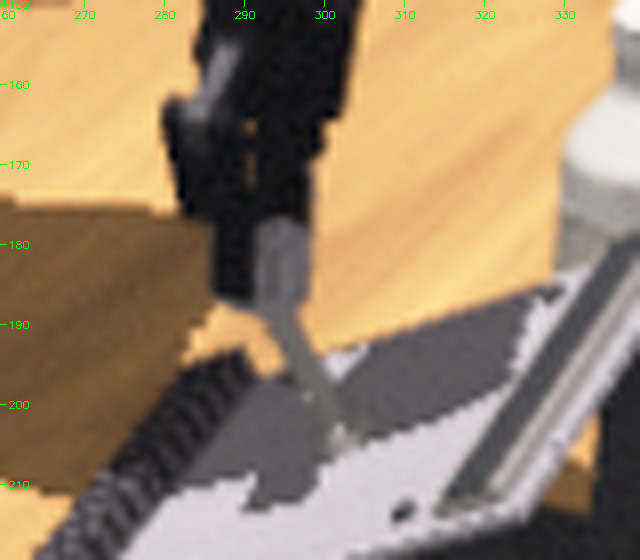

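Call:
apply_moves([
  [28, -0.05, 0.02, 0, 0],
  [28, -0.1, 0.04, 0, 0],
  [28, -0.15, 0.06, 0, 0],
  [28, -0.15, 0.06, 0, 0],
])

```text
t: 8.32
tcp_pos: [0.5108, 0.2615, 0.1355]
tool_rot: [-0.706, -0.044, 0.041, 0.706]
force: [3.3, 0.5, 0.9]
finger_gap: 0.394
```

```bash
python3 -c "
from h import *
st()
crop(manip.snapshot('scene'),260,150,80,70,8,'pics/b5.png')"
```

```text
8.32 tcp [0.5108 0.2615 0.1355] F [3.3 0.5 0.9] gap 33.6 q [ 0.28  0.59  1.65 -0.    0.9  -1.41]
```

View pics/b5.png

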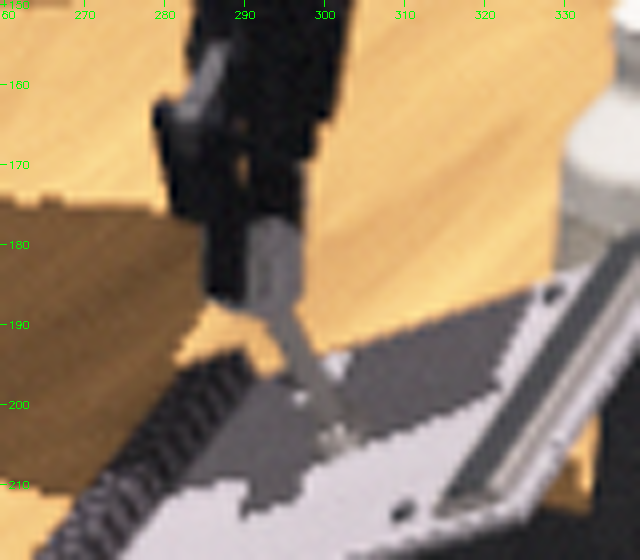

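Call:
apply_moves([
  [28, -0.05, 0.02, 0, 0],
  [28, -0.1, 0.04, 0, 0],
  [28, -0.15, 0.06, 0, 0],
  [28, -0.2, 0.08, 0, 0],
  [28, -0.2, 0.08, 0, 0],
])

```text
t: 9.0
tcp_pos: [0.5093, 0.2614, 0.1346]
tool_rot: [-0.705, -0.047, 0.038, 0.706]
force: [10.0, 1.0, 2.7]
finger_gap: 0.399
```

```bash
python3 -c "
from h import *
st()
crop(manip.snapshot('scene'),260,150,80,70,8,'pics/b6.png')"
```

```text
9.0 tcp [0.5093 0.2614 0.1346] F [10.   1.   2.7] gap 34.1 q [ 0.28  0.58  1.66 -0.    0.88 -1.41]
```

View pics/b6.png

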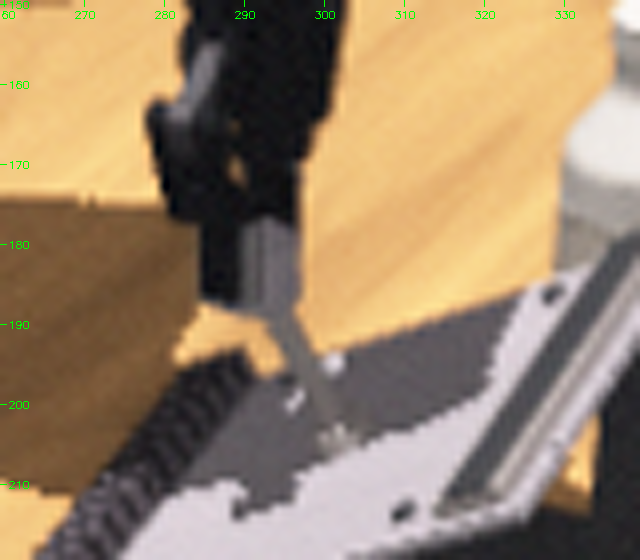

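Call:
apply_moves([
  [28, -0.05, 0.03, 0, 0],
  [28, -0.1, 0.06, 0, 0],
  [28, -0.15, 0.1, 0, 0],
  [28, -0.15, 0.1, 0, 0],
], squeeze=20)

```text
t: 9.55
tcp_pos: [0.5047, 0.2613, 0.1318]
tool_rot: [-0.705, -0.047, 0.038, 0.707]
force: [8.5, 0.3, 4.2]
finger_gap: 0.392
```

```bash
python3 -c "
from h import *
st()
crop(manip.snapshot('scene'),260,150,80,70,8,'pics/b7.png')"
```

```text
9.55 tcp [0.5047 0.2613 0.1318] F [8.5 0.3 4.2] gap 33.5 q [ 0.28  0.58  1.68 -0.    0.87 -1.41]
```

View pics/b7.png

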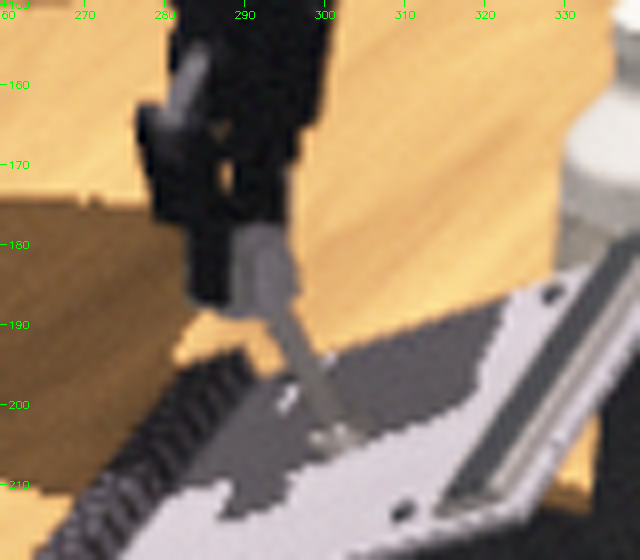

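Call:
apply_moves([
  [28, 0.02, 0.08, 0, 0],
  [28, 0.06, 0.17, 0, 0],
  [28, 0.12, 0.26, 0, 0],
  [28, 0.18, 0.35, 0, 0],
  [28, 0.24, 0.44, 0, 0],
  [28, 0.3, 0.53, 0, 0],
  [28, 0.3, 0.53, 0, 0],
], squeeze=20)

```text
t: 10.48
tcp_pos: [0.5108, 0.2625, 0.1152]
tool_rot: [-0.705, -0.045, 0.04, 0.707]
force: [5.3, 2.0, 4.1]
finger_gap: 0.391
```

```bash
python3 -c "
from h import *
st()
crop(manip.snapshot('scene'),260,150,80,70,8,'pics/b8.png')"
```

```text
10.47 tcp [0.5108 0.2625 0.1152] F [5.3 2.  4.1] gap 33.4 q [ 0.28  0.62  1.67  0.    0.85 -1.41]
```

View pics/b8.png

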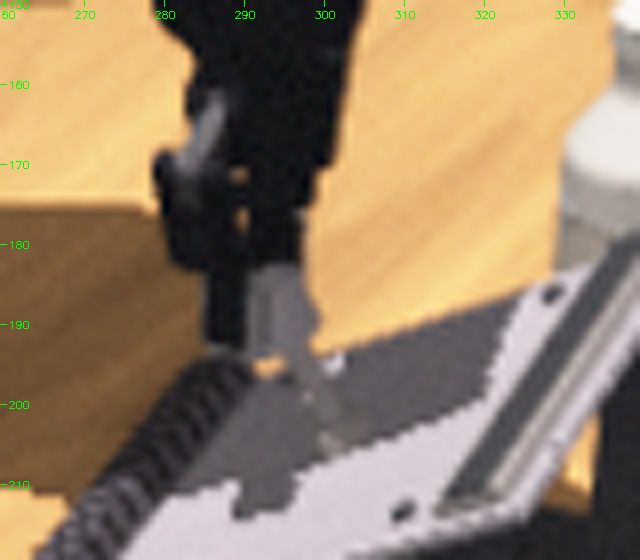

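Call:
apply_moves([
  [28, 0.15, 0.05, 0, 0],
  [28, 0.22, 0.13, 0, 0],
  [28, 0.28, 0.22, 0, 0],
  [28, 0.34, 0.31, 0, 0],
  [28, 0.4, 0.4, 0, 0],
  [28, 0.46, 0.5, 0, 0],
  [28, 0.52, 0.6, 0, 0],
  [28, 0.52, 0.6, 0, 0],
], squeeze=20)

```text
t: 11.52
tcp_pos: [0.5239, 0.2633, 0.0953]
tool_rot: [-0.706, -0.043, 0.042, 0.706]
force: [3.2, 4.0, 1.9]
finger_gap: 0.395
```

```bash
python3 -c "
from h import *
st();go([.5354,.2645,.0846])
crop(manip.snapshot('scene'),260,150,80,70,8,'pics/b9.png')"
```

```text
11.53 tcp [0.5239 0.2633 0.0953] F [3.2 4.  1.9] gap 33.7 q [ 0.28  0.66  1.64  0.    0.84 -1.42]
[0.5354, 0.2645, 0.0846] -> xyz [ 0.385  0.357 -0.007] twist -0.0
```

View pics/b9.png

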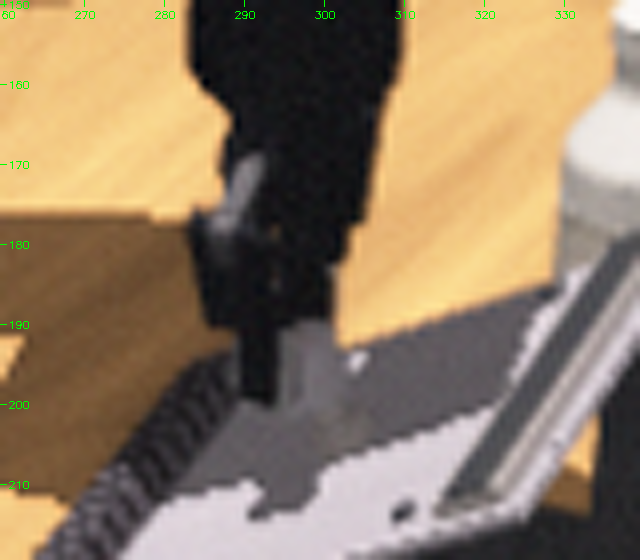

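Threading well, aligned with the stud. I'll follow it down to the seat.

Call:
apply_moves([
  [28, 0.1, 0.1, 0, 0],
  [28, 0.18, 0.2, 0, 0],
  [28, 0.25, 0.3, 0, 0],
  [28, 0.31, 0.4, 0, 0],
  [28, 0.36, 0.48, 0, 0],
  [28, 0.36, 0.48, 0, 0],
], squeeze=20)

```text
t: 12.32
tcp_pos: [0.5296, 0.264, 0.0821]
tool_rot: [0.706, 0.04, -0.046, -0.705]
force: [-7.8, 2.3, 16.8]
finger_gap: 0.387
```

```bash
python3 -c "
from h import *
st();go([.5354,.2645,.0846])
crop(manip.snapshot('scene'),260,150,80,70,8,'pics/b10.png')"
```

```text
12.32 tcp [0.5296 0.264  0.0821] F [-7.8  2.3 16.8] gap 33.1 q [ 0.27  0.69  1.63  0.    0.83 -1.42]
[0.5354, 0.2645, 0.0846] -> xyz [ 0.192 -0.086 -0.006] twist 0.004
```

View pics/b10.png

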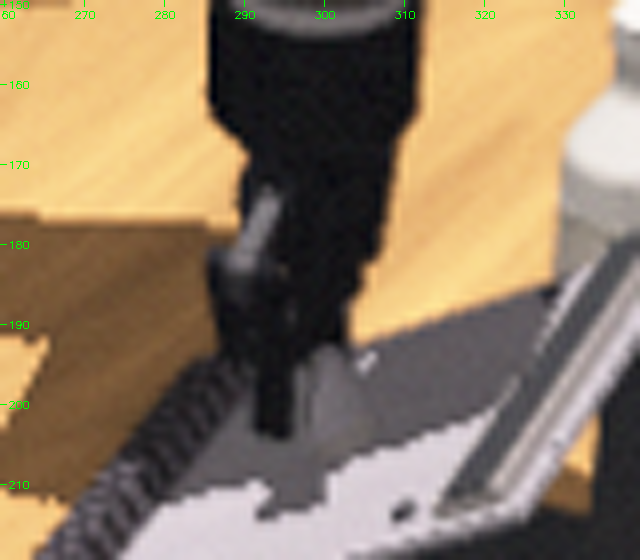

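Call:
apply_moves([
  [50, 0, -0.1, 0, 0],
  [50, 0, -0.1, 0, 0],
  [50, 0, -0.1, 0, 0],
  [56, 0, -0.1, 0, 0],
  [56, 0, -1.5, 0, 0],
  [56, 0, -3.5, 0, 0],
  [56, 0, -3.5, 0, 0],
  [56, 1, -3.5, -5, 0],
  [56, 1, -3.5, -5, 0],
  [56, 1, -3.5, -5, 0],
  [56, 1, -3.5, -5, 0],
])

```text
t: 13.75
tcp_pos: [0.582, 0.1167, 0.185]
tool_rot: [0.706, 0.041, -0.042, -0.706]
force: [0.6, 0.9, -0.3]
finger_gap: 0.662
```

```bash
python3 -c "
from h import *
st();go([.5438,-.051,.1])
crop(manip.snapshot('scene'),260,150,80,70,8,'pics/d1.png');crop(manip.snapshot('top'),165,175,110,100,6,'pics/d2.png')"
```

```text
13.75 tcp [0.582  0.1167 0.185 ] F [ 0.6  0.9 -0.3] gap 56.5 q [ 0.01  0.54  1.56 -0.    1.04 -1.68]
[0.5438, -0.051, 0.1] -> xyz [-1.91   2.837 -5.404] twist -0.022
```

View pics/d1.png

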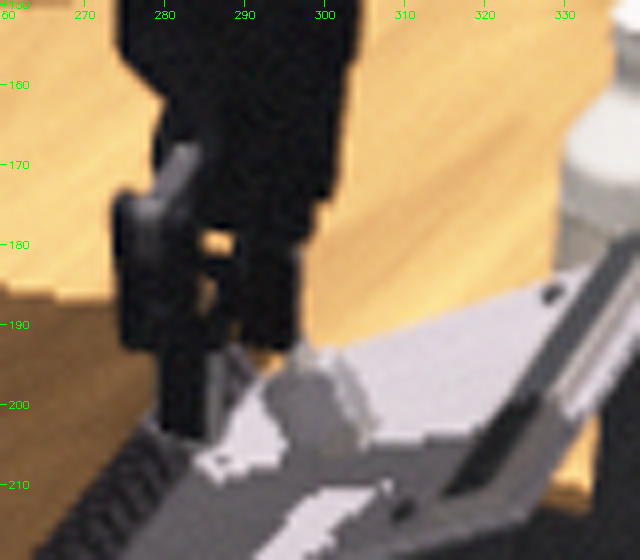

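View pics/d2.png

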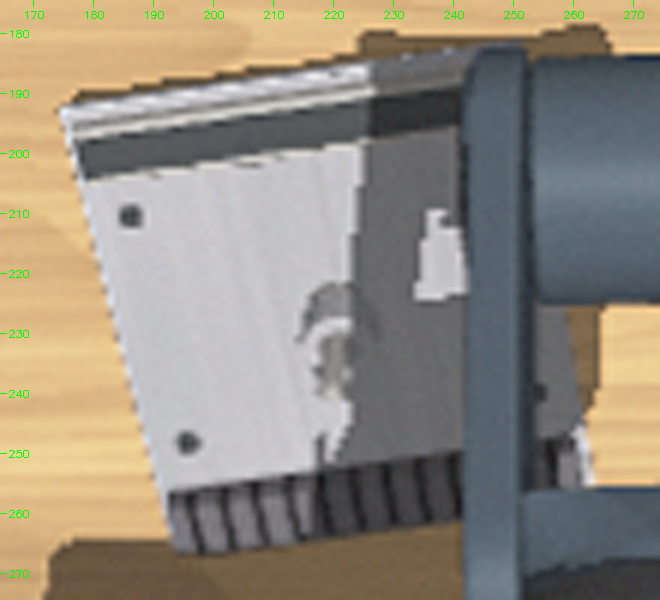

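Call:
apply_moves([
  [64, -1.9, 0, -5.3, 0],
  [64, -1.9, 1, -5.3, 0],
  [64, -1.9, 2.8, -5.3, 0],
  [64, -1.9, 2.8, -5.3, 0],
  [64, -1.9, 2.8, -5.3, 0],
  [64, -1.9, 2.8, -5.3, 0],
  [64, -1.9, 2.8, -5.3, 0],
])

```text
t: 14.72
tcp_pos: [0.5453, -0.0446, 0.1033]
tool_rot: [0.706, 0.044, -0.043, -0.706]
force: [0.8, 0.1, 1.1]
finger_gap: 0.75
```

```bash
python3 -c "
from h import *
st();go([.5438,-.051,.03]);go([.5438,-.051,.000])
"
```

```text
14.72 tcp [ 0.5453 -0.0446  0.1033] F [0.8 0.1 1.1] gap 64.1 q [-0.29  0.61  1.74  0.    0.79 -1.98]
[0.5438, -0.051, 0.03] -> xyz [-0.081  2.444 -0.202] twist 0.012
[0.5438, -0.051, 0.0] -> xyz [-0.083  3.444 -0.202] twist 0.012
```

Call:
apply_moves([
  [64, -0.06, 1, -0.15, 0],
  [64, -0.06, 2, -0.15, 0],
  [64, -0.06, 2.8, -0.15, 0],
  [64, -0.06, 3.1, -0.15, 0],
  [64, -0.06, 3.1, -0.15, 0],
  [64, -0.06, 3.1, -0.15, 0],
])

```text
t: 15.48
tcp_pos: [0.544, -0.0504, 0.0103]
tool_rot: [0.706, 0.043, -0.042, -0.706]
force: [0.7, -0.1, -0.5]
finger_gap: 0.745
```

```bash
python3 -c "
from h import *
st();go([.5438,-.051,.000])
crop(manip.snapshot('scene'),210,250,80,60,9,'pics/e1.png')"
```

```text
15.47 tcp [ 0.544  -0.0504  0.0103] F [ 0.7 -0.1 -0.5] gap 63.7 q [-0.3   0.77  1.78  0.    0.59 -1.99]
[0.5438, -0.051, 0.0] -> xyz [-0.011  0.342 -0.018] twist 0.003
```

View pics/e1.png

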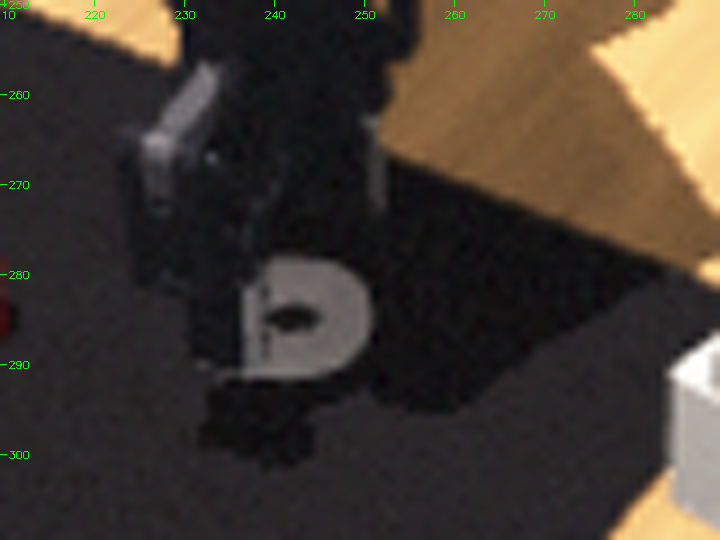

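Call:
apply_moves([
  [64, 0, 0.15, -0.02, 0],
  [64, 0, 0.3, -0.02, 0],
  [64, 0, 0.36, -0.02, 0],
  [64, 0, 0.36, -0.02, 0],
  [40, 0, 0.36, -0.02, 0],
  [40, 0, 0.36, -0.02, 0],
  [40, 0, 0.36, -0.02, 0],
  [40, 0, 0.36, -0.02, 0],
  [40, 0, 0.36, -0.02, 0],
  [40, 0, 0.36, -0.02, 0],
], squeeze=25)

```text
t: 16.77
tcp_pos: [0.5433, -0.051, -0.0013]
tool_rot: [0.706, 0.043, -0.043, -0.706]
force: [-1.0, 0.4, 4.8]
finger_gap: 0.513
```

```bash
python3 -c "
from h import *
st()"
```

```text
16.77 tcp [ 0.5433 -0.051  -0.0013] F [-1.   0.4  4.8] gap 43.8 q [-0.3   0.79  1.78  0.    0.57 -1.99]
```

Call:
apply_moves([
  [40, 0, -1, 0, 0],
  [40, 0, -3, 0, 0],
  [40, 0, -5, 0, 0],
  [40, 0, -6.2, 0, 0],
  [40, 0.24, -6.2, 5, 0],
  [40, 0.24, -6.2, 10.45, 0],
  [40, 0.24, -6.2, 10.45, 0],
  [40, 0.24, -6.2, 10.45, 0],
  [40, 0.24, -6.2, 10.45, 0],
  [40, 0.24, -6.2, 10.45, 0],
  [40, 0.24, -6.2, 10.45, 0],
  [40, 0.24, -6.2, 10.45, 0],
])

```text
t: 18.27
tcp_pos: [0.5129, 0.2595, 0.1841]
tool_rot: [0.706, 0.042, -0.042, -0.706]
force: [-0.4, -0.6, 0.6]
finger_gap: 0.511
```

```bash
python3 -c "
from h import *
st();go([.5127,.262,.147])
crop(manip.snapshot('scene'),260,140,80,70,8,'pics/e2.png')"
```

```text
18.27 tcp [0.5129 0.2595 0.1841] F [-0.4 -0.6  0.6] gap 43.7 q [ 0.27  0.52  1.61 -0.    1.02 -1.41]
[0.5127, 0.262, 0.147] -> xyz [0.003 1.237 0.083] twist -0.01
```

View pics/e2.png

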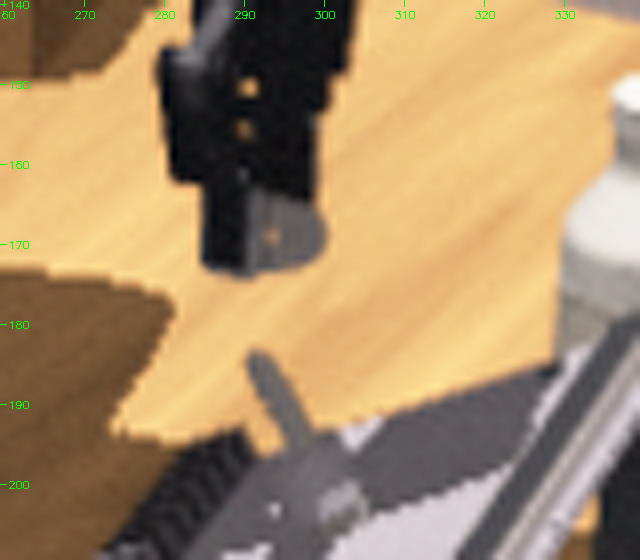

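Call:
apply_moves([
  [40, 0.02, 0.5, 0.08, 0],
  [40, 0.02, 1.0, 0.08, 0],
  [40, 0.02, 1.3, 0.08, 0],
  [40, 0.02, 1.4, 0.08, 0],
  [40, 0.02, 1.5, 0.08, 0],
  [40, 0.02, 1.6, 0.08, 0],
  [40, 0.02, 1.7, 0.08, 0],
  [40, 0.02, 1.7, 0.08, 0],
])

```text
t: 19.32
tcp_pos: [0.5129, 0.2636, 0.1334]
tool_rot: [0.706, 0.043, -0.043, -0.706]
force: [0.7, -0.8, -0.3]
finger_gap: 0.517
```

```bash
python3 -c "
from h import *
st();go([.5135,.2622,.129])
crop(manip.snapshot('scene'),260,140,80,70,8,'pics/e3.png')"
```

```text
19.32 tcp [0.5129 0.2636 0.1334] F [ 0.7 -0.8 -0.3] gap 44.2 q [ 0.28  0.59  1.64 -0.    0.9  -1.41]
[0.5135, 0.2622, 0.129] -> xyz [ 0.014  0.145 -0.048] twist 0.001
```

View pics/e3.png

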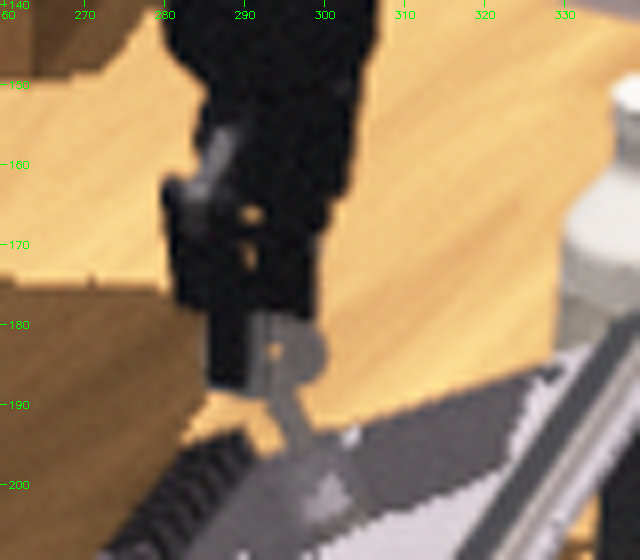

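Call:
apply_moves([
  [40, 0.03, 0.08, -0.05, 0],
  [40, 0.04, 0.15, -0.05, 0],
  [40, 0.05, 0.22, -0.05, 0],
  [40, 0.06, 0.28, -0.05, 0],
  [40, 0.06, 0.28, -0.05, 0],
], squeeze=20)

```text
t: 20.0
tcp_pos: [0.5145, 0.2623, 0.1247]
tool_rot: [0.706, 0.042, -0.043, -0.706]
force: [-1.4, 0.1, -1.1]
finger_gap: 0.513
```

```bash
python3 -c "
from h import *
st()
crop(manip.snapshot('scene'),260,140,80,70,8,'pics/e4.png')"
```

```text
20.0 tcp [0.5145 0.2623 0.1247] F [-1.4  0.1 -1.1] gap 43.8 q [ 0.28  0.61  1.65  0.    0.89 -1.41]
```

View pics/e4.png

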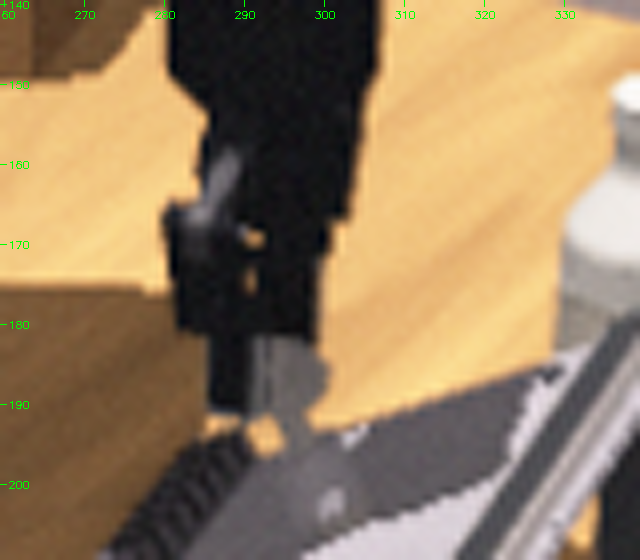

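Call:
apply_moves([
  [40, 0.03, 0.06, 0, 0],
  [40, 0.07, 0.12, 0, 0],
  [40, 0.11, 0.18, 0, 0],
  [40, 0.15, 0.25, 0, 0],
  [40, 0.15, 0.25, 0, 0],
], squeeze=20)

```text
t: 20.68
tcp_pos: [0.5184, 0.2628, 0.1167]
tool_rot: [0.706, 0.042, -0.043, -0.706]
force: [-4.8, 1.7, -2.4]
finger_gap: 0.517
```

```bash
python3 -c "
from h import *
st()
crop(manip.snapshot('scene'),260,140,80,70,8,'pics/e5.png')"
```

```text
20.68 tcp [0.5184 0.2628 0.1167] F [-4.8  1.7 -2.4] gap 44.1 q [ 0.28  0.62  1.64  0.    0.88 -1.41]
```

View pics/e5.png

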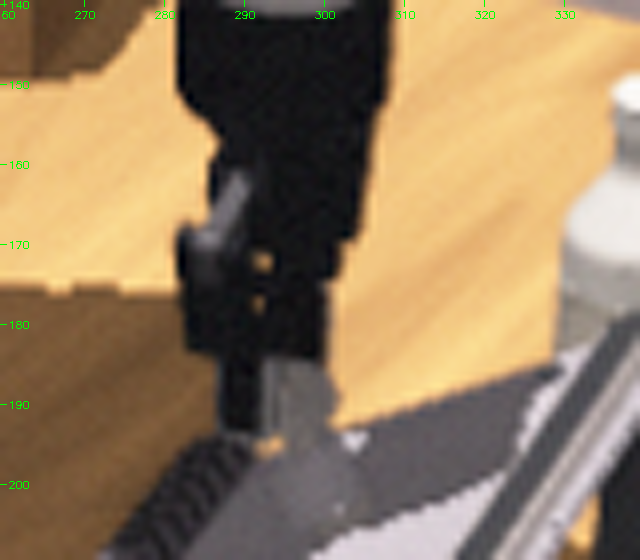

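Call:
apply_moves([
  [40, 0.0, 0.08, 0, 0],
  [40, 0.04, 0.16, 0, 0],
  [40, 0.09, 0.24, 0, 0],
  [40, 0.14, 0.32, 0, 0],
  [40, 0.19, 0.4, 0, 0],
  [40, 0.24, 0.47, 0, 0],
  [40, 0.24, 0.47, 0, 0],
], squeeze=20)

```text
t: 21.6
tcp_pos: [0.5272, 0.2634, 0.1046]
tool_rot: [0.706, 0.043, -0.042, -0.706]
force: [-5.8, -0.0, 7.2]
finger_gap: 0.513
```

```bash
python3 -c "
from h import *
st()
crop(manip.snapshot('scene'),260,140,80,70,8,'pics/e6.png')"
```

```text
21.6 tcp [0.5272 0.2634 0.1046] F [-5.8 -0.   7.2] gap 43.8 q [ 0.27  0.65  1.63 -0.    0.86 -1.42]
```

View pics/e6.png

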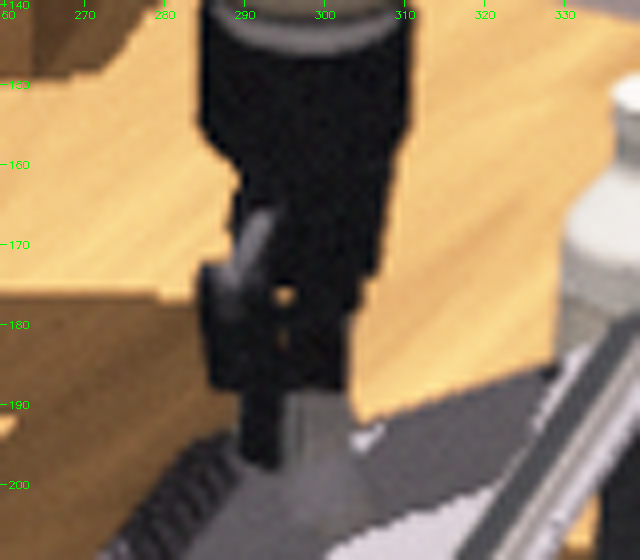

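Call:
apply_moves([
  [56, 0, 0, 0, 0],
  [56, 0, 0, 0, 0],
  [60, 0, 0, 0, 0],
  [62, 0, 0, 0, 0],
  [62, 0, -1, 0, 0],
  [62, 0, -3, 0, 0],
  [62, 0, -3, 0, 0],
  [62, 1, -3, -5, 0],
  [62, 1, -3, -5, 0],
  [62, 1, -3, -5, 0],
  [62, 1, -3, -5, 0],
])

```text
t: 23.02
tcp_pos: [0.5748, 0.1162, 0.1924]
tool_rot: [0.706, 0.041, -0.042, -0.706]
force: [-0.1, -0.0, -0.1]
finger_gap: 0.725
```

```bash
python3 -c "
from h import *
st();go([.4885,-.267,.1])
crop(manip.snapshot('scene'),260,150,80,70,8,'pics/f1.png')"
```

```text
23.02 tcp [0.5748 0.1162 0.1924] F [-0.1 -0.  -0.1] gap 61.9 q [ 0.01  0.52  1.57 -0.    1.05 -1.68]
[0.4885, -0.267, 0.1] -> xyz [ -4.341   3.087 -12.351] twist -0.021
```

View pics/f1.png

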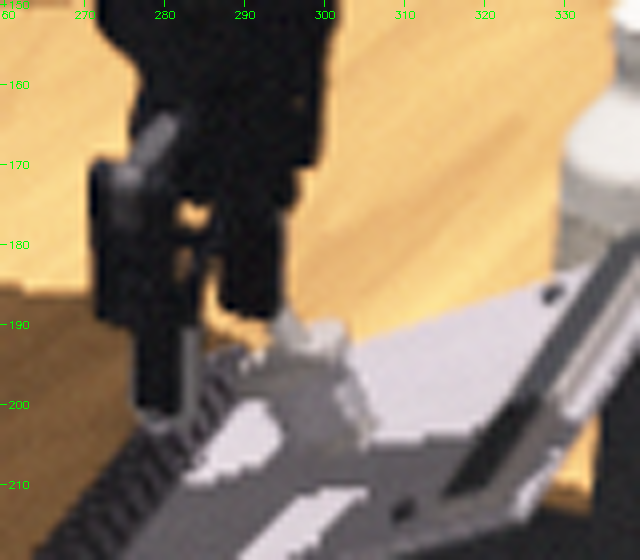

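Call:
apply_moves([
  [50, -4.3, 0, -12.3, 0],
  [50, -4.3, 0, -12.3, 0],
  [50, -4.3, 0, -12.3, 0],
  [50, -4.3, 0, -12.3, 0],
  [50, -4.3, 1, -12.3, 0],
  [50, -4.3, 3.0, -12.3, 0],
  [50, -4.3, 3.0, -12.3, 0],
  [50, -4.3, 3.0, -12.3, 0],
  [50, -4.3, 3.0, -12.3, 0],
])

```text
t: 24.2
tcp_pos: [0.4911, -0.2619, 0.1035]
tool_rot: [-0.705, -0.043, 0.043, 0.706]
force: [1.0, -0.2, -0.5]
finger_gap: 0.586
```

```bash
python3 -c "
from h import *
st();go([.489,-.2675,.04]);go([.489,-.2675,.0135])
crop(manip.snapshot('scene'),260,150,80,70,8,'pics/f2.png');crop(manip.snapshot('top'),185,200,70,60,9,'pics/f3.png')
crop(manip.snapshot('scene'),140,280,80,60,9,'pics/f4.png')"
```

```text
24.2 tcp [ 0.4911 -0.2619  0.1035] F [ 1.  -0.2 -0.5] gap 50.0 q [-0.69  0.62  1.71  0.    0.81 -2.38]
[0.489, -0.2675, 0.04] -> xyz [-0.09   2.116 -0.181] twist 0.008
[0.489, -0.2675, 0.0135] -> xyz [-0.09   2.999 -0.182] twist 0.008
```

View pics/f2.png

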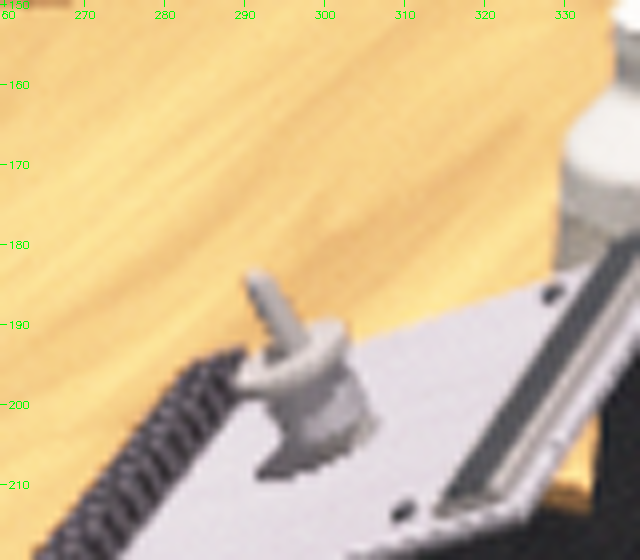

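View pics/f3.png

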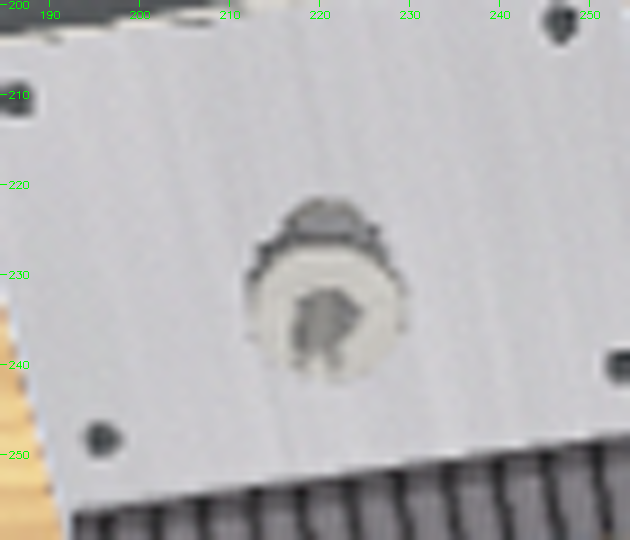

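View pics/f4.png

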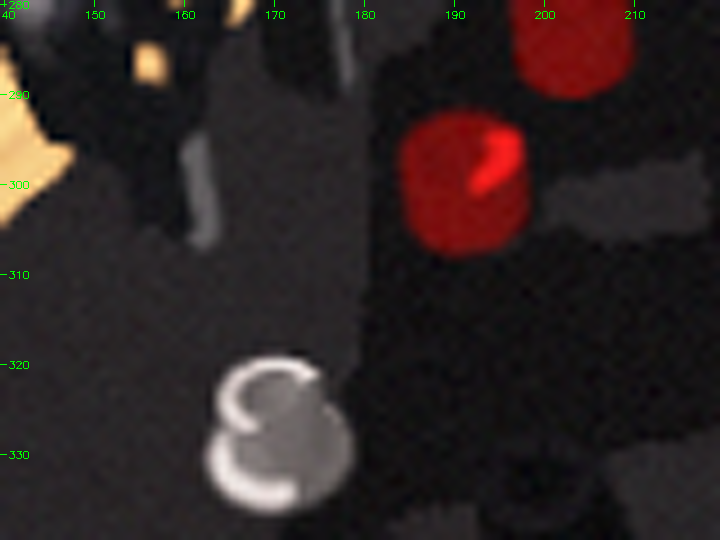

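Call:
apply_moves([
  [48, -0.07, 1, -0.15, 0],
  [48, -0.07, 2, -0.15, 0],
  [48, -0.07, 2.6, -0.15, 0],
  [48, -0.07, 2.85, -0.15, 0],
  [48, -0.07, 2.85, -0.15, 0],
  [48, -0.07, 2.85, -0.15, 0],
])

```text
t: 25.1
tcp_pos: [0.4898, -0.2685, 0.0188]
tool_rot: [0.706, 0.043, -0.042, -0.705]
force: [-0.1, 0.3, 0.1]
finger_gap: 0.561
```

```bash
python3 -c "
from h import *
st();go([.489,-.2675,.0135])
crop(manip.snapshot('scene'),140,280,80,60,9,'pics/f5.png')"
```

```text
25.1 tcp [ 0.4898 -0.2685  0.0188] F [-0.1  0.3  0.1] gap 47.9 q [-0.7   0.76  1.74 -0.    0.63 -2.39]
[0.489, -0.2675, 0.0135] -> xyz [-0.022  0.176  0.038] twist 0.002
```

View pics/f5.png

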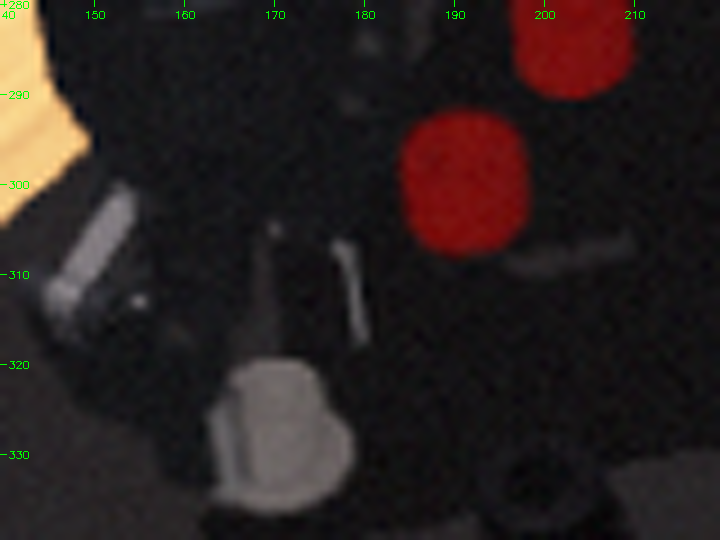

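Call:
apply_moves([
  [48, -0.02, 0.17, 0.03, 0],
  [48, -0.02, 0.17, 0.03, 0],
  [48, -0.02, 0.17, 0.03, 0],
  [20, -0.02, 0.17, 0.03, 0],
  [20, -0.02, 0.17, 0.03, 0],
  [20, -0.02, 0.17, 0.03, 0],
  [20, -0.02, 0.17, 0.03, 0],
  [20, -0.02, 0.17, 0.03, 0],
  [20, -0.02, 0.17, 0.03, 0],
], squeeze=25)

```text
t: 26.28
tcp_pos: [0.4885, -0.2673, 0.0131]
tool_rot: [0.706, 0.043, -0.043, -0.706]
force: [-0.9, 0.8, 4.7]
finger_gap: 0.304
```

```bash
python3 -c "
from h import *
st()
go([.489,-.2675,.2]);go([.5135,.2620,.19])"
```

```text
26.27 tcp [ 0.4885 -0.2673  0.0131] F [-0.9  0.8  4.7] gap 26.0 q [-0.7   0.77  1.75 -0.    0.62 -2.39]
[0.489, -0.2675, 0.2] -> xyz [ 0.016 -6.231 -0.008] twist 0.001
[0.5135, 0.262, 0.19] -> xyz [ 2.951 -5.9   17.415] twist 0.001
```

Call:
apply_moves([
  [20, 0, -2, 0, 0],
  [20, 0, -4, 0, 0],
  [20, 0, -5.9, 0, 0],
  [20, 2.95, -5.9, 17.4, 0],
  [20, 2.95, -5.9, 17.4, 0],
  [20, 2.95, -5.9, 17.4, 0],
  [20, 2.95, -5.9, 17.4, 0],
  [20, 2.95, -5.9, 17.4, 0],
  [20, 2.95, -5.9, 17.4, 0],
  [20, 2.95, -5.9, 17.4, 0],
  [20, 2.95, -5.9, 17.4, 0],
  [20, 2.95, -5.9, 17.4, 0],
])

```text
t: 27.78
tcp_pos: [0.5131, 0.2648, 0.1892]
tool_rot: [-0.706, -0.044, 0.044, 0.706]
force: [-0.7, -0.6, -0.5]
finger_gap: 0.301
```

Call:
apply_moves([
  [20, 0, 0, 0, 0],
  [20, 0, 0, 0, 0],
  [20, 0, 0, 0, 0],
])

```text
t: 28.15
tcp_pos: [0.5135, 0.2601, 0.1896]
tool_rot: [0.706, 0.042, -0.042, -0.706]
force: [0.2, -0.4, -0.8]
finger_gap: 0.306
```

```bash
python3 -c "
from h import *
st();go([.5135,.2620,.158])
crop(manip.snapshot('scene'),260,140,80,70,8,'pics/g1.png')"
```

```text
28.15 tcp [0.5135 0.2601 0.1896] F [ 0.2 -0.4 -0.8] gap 26.1 q [ 0.27  0.51  1.6  -0.    1.03 -1.41]
[0.5135, 0.262, 0.158] -> xyz [0.008 1.053 0.063] twist -0.009
```

View pics/g1.png

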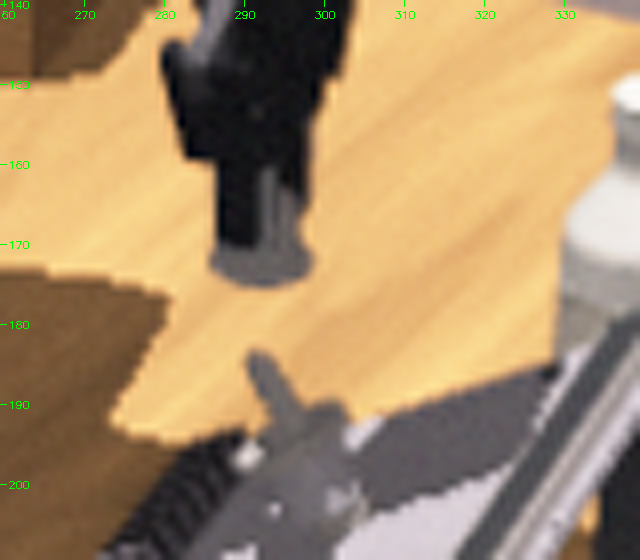

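Call:
apply_moves([
  [20, 0.01, 0.5, 0.05, 0],
  [20, 0.01, 0.9, 0.05, 0],
  [20, 0.01, 1.15, 0.05, 0],
  [20, 0.01, 1.25, 0.05, 0],
  [20, 0.01, 1.35, 0.05, 0],
  [20, 0.01, 1.45, 0.05, 0],
  [20, 0.01, 1.55, 0.05, 0],
  [20, 0.01, 1.55, 0.05, 0],
])

```text
t: 29.2
tcp_pos: [0.5136, 0.263, 0.1432]
tool_rot: [0.706, 0.043, -0.043, -0.706]
force: [0.3, -0.5, -0.7]
finger_gap: 0.304
```

```bash
python3 -c "
from h import *
st()
crop(manip.snapshot('scene'),260,140,80,70,8,'pics/g2.png')"
```

```text
29.2 tcp [0.5136 0.263  0.1432] F [ 0.3 -0.5 -0.7] gap 26.0 q [ 0.28  0.58  1.64  0.    0.93 -1.41]
```

View pics/g2.png

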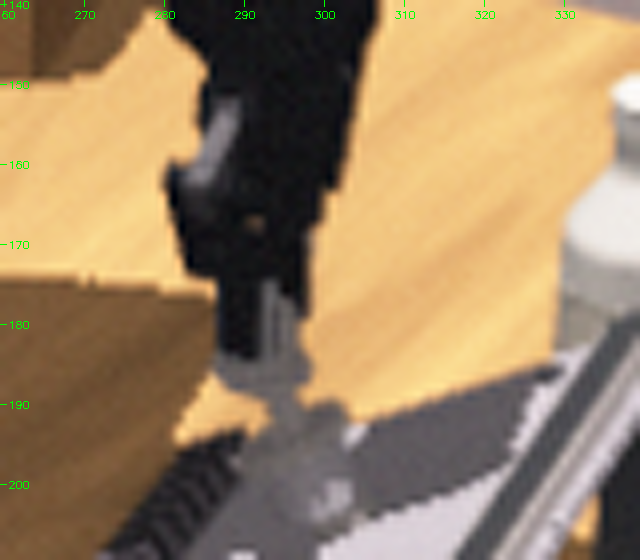

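Call:
apply_moves([
  [20, -0.06, 0.02, 0, 0],
  [20, -0.12, 0.04, 0, 0],
  [20, -0.18, 0.07, 0, 0],
  [20, -0.24, 0.1, 0, 0],
  [20, -0.3, 0.13, 0, 0],
  [20, -0.36, 0.16, 0, 0],
  [20, -0.36, 0.16, 0, 0],
], squeeze=20)

```text
t: 30.12
tcp_pos: [0.506, 0.2628, 0.1397]
tool_rot: [-0.705, -0.045, 0.04, 0.707]
force: [5.1, 1.1, 0.7]
finger_gap: 0.304
```

```bash
python3 -c "
from h import *
st()
crop(manip.snapshot('scene'),260,140,80,70,8,'pics/g3.png')"
```

```text
30.12 tcp [0.506  0.2628 0.1397] F [5.1 1.1 0.7] gap 25.9 q [ 0.28  0.57  1.66  0.    0.9  -1.41]
```

View pics/g3.png

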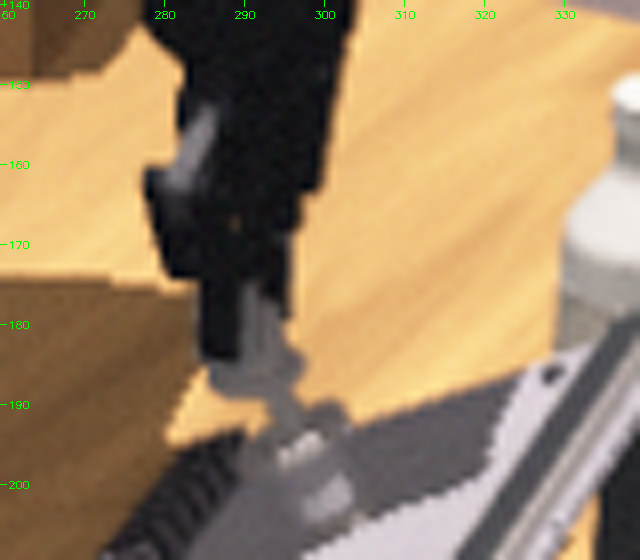

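Call:
apply_moves([
  [20, -0.06, 0.06, 0, 0],
  [20, -0.06, 0.13, 0, 0],
  [20, -0.02, 0.2, 0, 0],
  [20, 0.03, 0.28, 0, 0],
  [20, 0.08, 0.36, 0, 0],
  [20, 0.08, 0.36, 0, 0],
], squeeze=20)

```text
t: 30.92
tcp_pos: [0.5058, 0.262, 0.1275]
tool_rot: [0.706, 0.043, -0.042, -0.706]
force: [3.7, 1.8, 3.6]
finger_gap: 0.297
```

```bash
python3 -c "
from h import *
st()
crop(manip.snapshot('scene'),260,140,80,70,8,'pics/g4.png')"
```

```text
30.93 tcp [0.5058 0.262  0.1275] F [3.7 1.8 3.6] gap 25.4 q [ 0.28  0.59  1.67 -0.    0.88 -1.41]
```

View pics/g4.png

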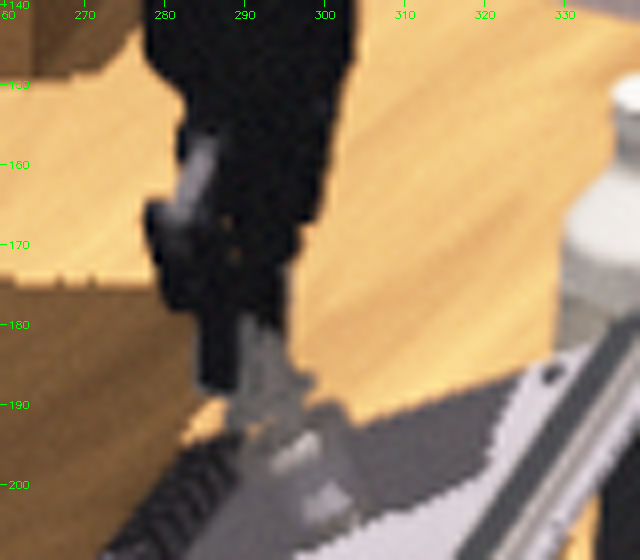

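Call:
apply_moves([
  [20, 0.1, 0.06, 0, 0],
  [20, 0.16, 0.13, 0, 0],
  [20, 0.2, 0.2, 0, 0],
  [20, 0.24, 0.27, 0, 0],
  [20, 0.28, 0.34, 0, 0],
  [20, 0.3, 0.4, 0, 0],
  [20, 0.3, 0.4, 0, 0],
], squeeze=20)

```text
t: 31.85
tcp_pos: [0.5115, 0.2626, 0.1173]
tool_rot: [0.706, 0.041, -0.045, -0.705]
force: [-5.9, -1.0, 17.6]
finger_gap: 0.3
```

```bash
python3 -c "
from h import *
st()
crop(manip.snapshot('scene'),260,140,80,70,8,'pics/g5.png')"
```

```text
31.85 tcp [0.5115 0.2626 0.1173] F [-5.9 -1.  17.6] gap 25.6 q [ 0.28  0.62  1.66 -0.    0.88 -1.41]
```

View pics/g5.png

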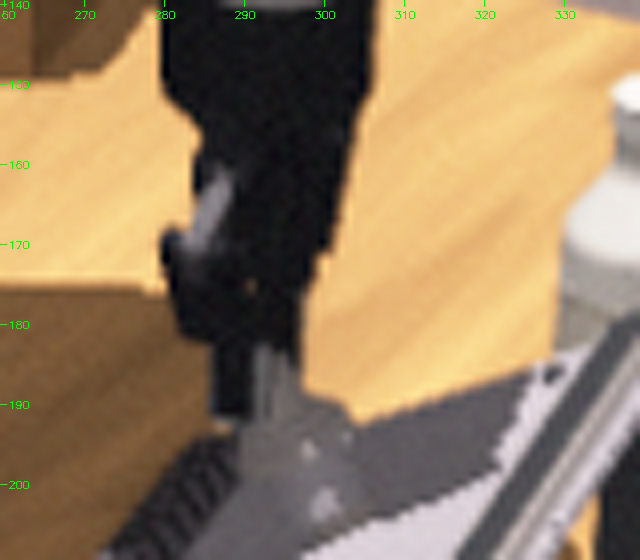

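Call:
apply_moves([
  [40, 0, -0.12, 0, 0],
  [50, 0, -0.12, 0, 0],
  [60, 0, -0.12, 0, 0],
  [60, 0, -0.12, 0, 0],
  [60, 0, -1.5, 0, 0],
  [60, 0, -3, 0, 0],
  [60, 0, -3, 0, 0],
  [60, 0, -3, -7, 0],
  [60, 0, -3, -7, 0],
  [60, 0, -3, -7, 0],
  [60, 0, -3, -7, 0],
  [60, 0, -3, -7, 0],
])

```text
t: 33.4
tcp_pos: [0.5392, 0.053, 0.2046]
tool_rot: [-0.706, -0.041, 0.042, 0.706]
force: [0.5, 1.1, 0.6]
finger_gap: 0.701
```

```bash
python3 -c "
from h import *
st()
i=manip.snapshot('scene');crop(i,260,150,80,70,8,'pics/k1.png');cv2.imwrite('pics/k3.png',i[:,:,::-1]);i=manip.snapshot('top');crop(i,185,200,70,60,9,'pics/k2.png');cv2.imwrite('pics/k4.png',i[:,:,::-1])"
```

```text
33.4 tcp [0.5392 0.053  0.2046] F [0.5 1.1 0.6] gap 59.9 q [-0.11  0.45  1.67  0.    1.02 -1.8 ]
```

View pics/k1.png

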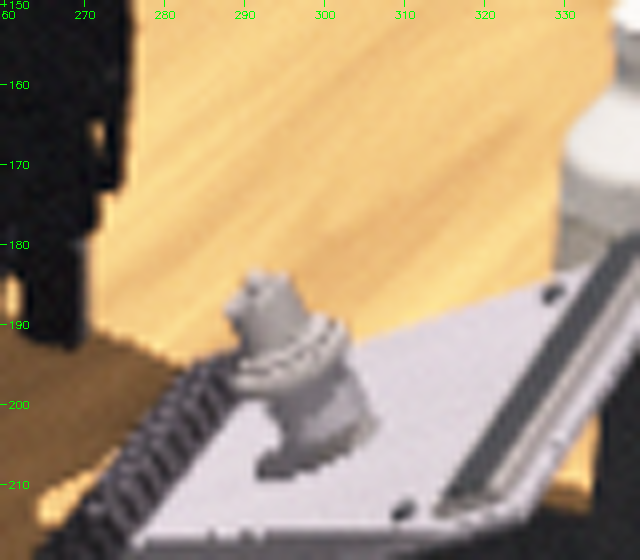

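View pics/k2.png

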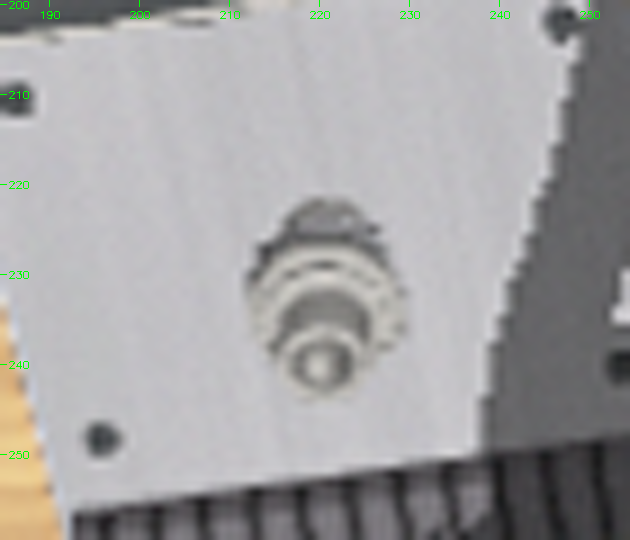

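View pics/k3.png

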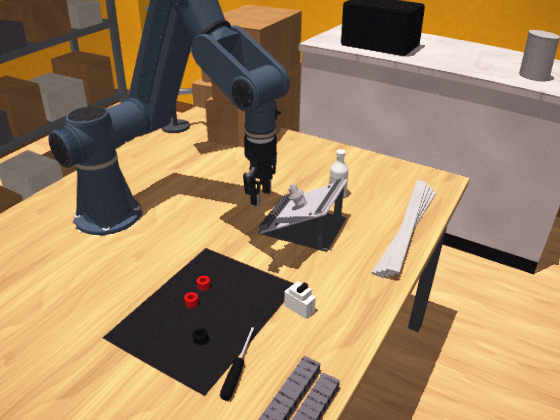

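Run:
```python
from h import *
p=np.array([.5444,.2658,.0814,.1209]);R=stand(p)
a=np.linspace(0,2*np.pi,80)
for n,f,off,(x0,y0,w,h,k),o in [('scene','pics/k3.png',(0,-.6),(270,170,50,45,13),'pics/m1.png'),('top','pics/k4.png',(0,0),(200,210,40,40,14),'pics/m2.png')]:
    im=cv2.imread(f)[:,:,::-1];crop(im,x0,y0,w,h,k,o);c=cv2.imread(o);raw=c.copy()
    for z,r,col in [(0,.017,(0,0,255)),(.024,.023,(255,0,0)),(.032,.023,(255,0,0)),(.037,.019,(0,160,0)),(.058,.0135,(255,0,255)),(.064,.0035,(0,255,255))]:
        P=p[:3]+(R@np.stack([r*np.cos(a),r*np.sin(a),z+0*a])).T
        q=((proj(n,P)+off-[x0,y0]+.5)*k).astype(int);cv2.polylines(c,[q],True,col,1)
    c=np.hstack([raw,c]);s=min(1,800/c.shape[1]);cv2.imwrite(o,cv2.resize(c,None,fx=s,fy=s) if s<1 else c)
```

```text
(no output)
```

View pics/m1.png

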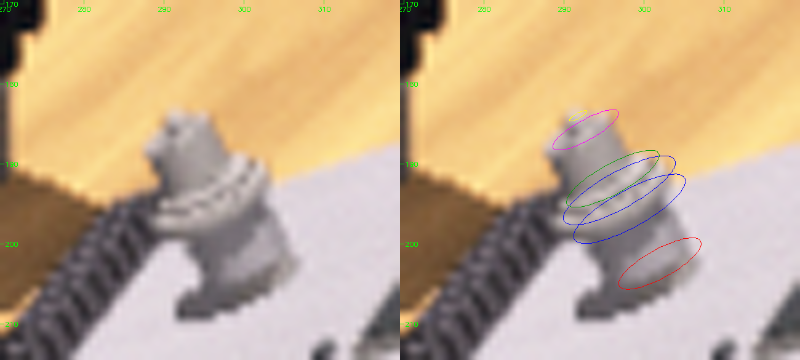

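View pics/m2.png

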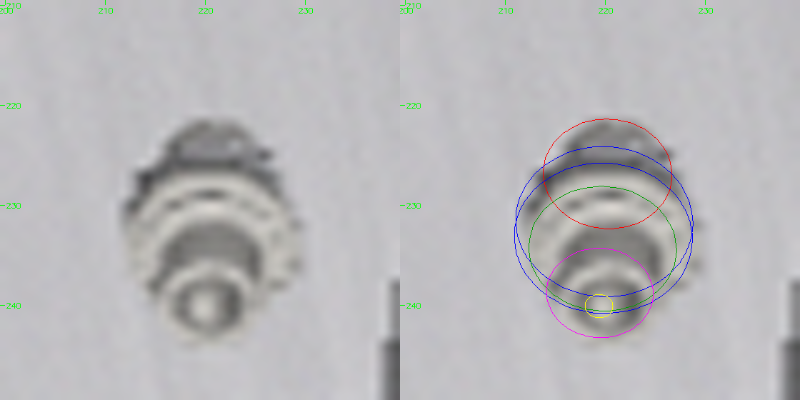

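The final pictures show the full stack on the stud, with the flange at about (297,193) lying on the washer and the bushing top at (292,185). The projected outlines of a seated stack agree to about a pixel, and the bystanders and look-alikes have not moved.

```bash
python3 -c "
from h import *
st();print(manip.sign_off())"
```

```text
33.5 tcp [0.5388 0.0551 0.2049] F [0.3 0.4 0.5] gap 59.8 q [-0.1   0.45  1.67  0.    1.02 -1.8 ]
the job is handed in; nothing more can be done
None
```

I threaded the spacer, then the washer, then the bushing (flange down) onto the leaning stud, released the stack, and handed the job in at 33.5 s of the 72 s allowed. The tool could only point straight down, so each part pivoted in a light grip and aligned itself as I moved it down along the stud.

**Seating:** The spacer met about 19 N at its seat. The bushing met about 19 N too, pressing the whole stack down at the heights expected for a seated stack. I let go of the washer just short of home, and it dropped onto the spacer by itself.

**Final pictures:** The outlines of a seated stack, projected into both final pictures, match to about a pixel (2–3 mm). I see no gaps, but the pictures could not show one below about 1–2 mm. The washer sits roughly 2–3 mm downhill, which its loose bore allows.

**Everything else:** The gripper is well clear of the stack. The screwdriver, breaker, bottle and the black and red look-alikes appear where they were.

**Disagreements:**
- The two cameras differed by about half a pixel in height, so I lowered the stud by about 2 mm from the first fit. The contact heights supported that.
- The gripper opening read about 44 mm on the 46 mm washer. The grip still held.

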